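# Nest two angle offcuts in the leaning rack and jaw them flush

### The arm

A 6-joint arm with a two-finger parallel gripper is mounted at the origin on a cart in front of the work surface, level with it; the furniture and walls round the work are solid. World frame = base frame: x ahead of the robot, y to its left, z up, the work surface at z = 0. Lengths are in mm, angles in rad, forces in N, time in s.
With the tool pointing down it reaches from about 425 to 925 mm from the base axis. Payload 12.5 kg.
Tool frame: the origin (TCP) lies at the very end of the fingers, on their centre line; the grasp point (between the pads) lies 19 mm behind it (manip.tcp_to_grasp is the distance from the TCP to the grasp point, in mm); z points along the fingers, y is the line along which they close (so a half turn about z gives the same grasp; the last joint's range is limited). The gripper opens to 85 mm and grips with 20 to 120 N. Pads are 22 mm wide; open, the fingers measure 114 mm over their backs; the gripper's body (76 mm by 85 mm) begins 54 mm behind the grasp point. The pads swing forward as they close: fully open they stand 13 mm farther back than shut.
Start: joints at [1.184, 0.491, 1.559, -0, 1.092, -0.106], TCP at [173.185, 600.543, 231.327] pointing down, gripper open.
Joint ranges: [-3.1, 3.1], [-0.84, 2.19], [0.05, 2.79], [-1.13, 4.28], [0.06, 2.93], [-2.69, 2.69]. Speed limits (rad/s): [2.22, 2.22, 2.79, 3.14, 3.14, 3.14].

### API

Orientations are given as [roll, pitch, yaw] about the fixed x, y, z axes, in that order (R = Rz(yaw) Ry(pitch) Rx(roll)).
In Python, from rig import manip gives the robot as it stands. The module is installed in compiled form; this text tells all that it offers.
- The arm moves only by the tool jog_arm, never from a script. Its argument "rows" is a list of rows, each an object of numbers: "dx", "dy", "dz": the shift along the tool's x, y, z in m; "wx", "wy", "wz": the turn, a rotation vector about the tool's x, y, z in degrees; "jaw": the closure, from -1 (fully open) to 1 (shut). In form: [{"dx": .., "dy": .., "dz": .., "wx": .., "wy": .., "wz": .., "jaw": ..}, ...]. A call has exactly 5 rows; each row is the pose to reach, as a shift and turn from the pose commanded when the call began, along the tool's axes at that moment; what a row does not reach only later rows make up. A row lasts 1/12 s, in which the tool goes at most 41.7 mm and 7.16 degrees, less where a joint would pass 70% of its speed; a pose out of reach is approached as far as the arm can. A call with a gripper value outside its range is refused whole. The fingers move at their own pace and stop on an object; the grip force is fixed at half the most. Time passes only in rows, so rows that repeat a pose let the fingers close, or fill a call up. It gives the time, the measured TCP pose, the force, the opening and the grip force at its end, in the units of the state.
- manip.get_state(): the state, without advancing time (a new reading comes with each control period).
- manip.grab_frame(name): name is "scene" or "side" or "wrist"; returns a dict with "color" (400x640x3 uint8, red, green, blue), "intrinsics" (3x3 intrinsics, pixels), "rvec" (rotation vector, rad) and "tvec" (3), from world to camera coordinates, as OpenCV has them. Camera axes: x right, y down, z forward; pixel columns grow to the right and rows downward; lengths in mm; the calibration is good to about 2 mm. A picture is of the moment at which its call begins. There is no depth.
- manip.finish_job(): hands the job in; it is judged then, once.
Trained networks look in a picture, given as the dict that the camera call returned (one of the last four; its "shot" number tells which), for a name from the list of things; names that differ only in an ending like _2 or _b are one class to them, and where a whole thing is asked for, a point or a joint stands for the part that bears it (a point fixed in the world has none). Each returns a list of dicts, best first, with "p" (0 to 1); they miss things now and then, are a little off and sometimes report something else, mostly with a low value. They report only what shows in the picture. A call takes as long as a camera call.
- manip.find_in(label, picture): "location" ([column, row] in pixels, amid what is visible of it).
- manip.trace(label, picture): "mask" (400x640 bool, what is visible of it) and "location" ([column, row] in pixels, amid what is visible of it).
- manip.pinpoint(label, picture): "location" ([column, row] in pixels: a listed point, or the origin of a listed thing).
The state is a dict: "time_s": time; "qpos": joint angles; "dq": joint speeds; "effort": joint torques, N m; "eef_pos": TCP position; "tcp_rot": TCP orientation; "force": force on the tool from outside, world axes, zero at the start; "ft_torque": the same for the moment, N m; "finger_gap": finger opening in mm; "grip_force": force on a finger pad.
Only numpy, scipy, OpenCV 4.12 (cv2) and the standard library are available. Lean on these libraries where they do the work, as an engineer would, in place of code of your own. Each camera call takes 0.05 s, during which the arm holds its last target. There are 200 camera calls.

### The job

Put the two loose aluminium angle pieces away in the leaning V rack: lay the narrower one in the rack's V first, let go of it, then nest the wider one inside it, each fully down in the corner with its legs flat against the legs below. Then push the rack's sliding jaw in until it brings both angles up against the end stop, flush with one another, and leave the jaw there closed on them. Do not disturb the phone, the jar and the small carton standing round about.

Things in the scene. Friction and masses are not known exactly. Their poses are not given: they have to be found in the camera images.
- angle_narrow: Narrower plain aluminium angle (L section), both legs 50 mm outside, about 0.22 kg, 8 mm thick, 110 mm long. One leg lies flat, the other stands up. Origin: middle of the outer corner edge (heel). x runs along the flat leg (its outer face is z = 0), z up the upright leg (outer face x = 0, metal x 0 to 8), y along the length (-55 to 55). Top edge z = 50.
- angle_wide: Wider plain aluminium angle (L section), both legs 75 mm outside, about 0.34 kg, 8 mm thick, 110 mm long. One leg lies flat, the other stands up. Origin: middle of the outer corner edge (heel). x runs along the flat leg (its outer face is z = 0), z up the upright leg (outer face x = 0, metal x 0 to 8), y along the length (-55 to 55). Top edge z = 75.
- rack: Grey painted steel rack, fixed to the bench (on a 3 mm thin mat). Origin: on the bench, 22 mm straight below the V's inner corner line. z up, y level along that line. Base plate 8 mm thick, x -50 to 80, y -140 to 76 mm.
- cradle: The rack's V. Origin in its inner corner line, 22 mm above the bench; y level along it, from jaw towards end stop (away from the robot). x up the shallow bed's inner face (rises 35 degrees from level, to the robot's right, 48 mm wide); z up the steep wall's inner face (leans 35 degrees from vertical to the robot's left, 16 mm high, 8 mm thick, behind x = 0). V open at x > 0, z > 0.
- seat_narrow (a point): Where the narrow angle's heel origin lies when seated and against the stop: cradle x 0, y 5, z 0 mm; one leg along cradle x, one along z. Its steep leg then stands 34 mm above the rack's steep wall.
- seat_wide (a point): Where the wide angle's heel origin lies when nested in the narrow one and flush: cradle x 8, y 5, z 8 mm; legs along cradle x and z. Its steep leg then stands 33 mm above the narrow one's.
- stop (a point): Inner face of the rack's end stop, at cradle y = 60 mm: a plate square to y, reaching to cradle x = 55 and z = 55 mm. Opposite it the jaw's face is at cradle y = -78 mm plus the jaw travel.
- jaw (a joint): Travel of the sliding jaw (m) along cradle +y, towards the end stop: 0 fully open, 0.028 when it holds the 110 mm long angles against the stop, 0.045 at its limit. It stays where it is left; it takes about 2 N to move alone, up to about 12 N with both angles.
- jaw_tab (a point): Top middle of the outer (cradle -y, near the robot) face of the jaw's upright dark steel tab, 116 mm above the bench; moves with the jaw. Tab: 30 mm wide across the slide, 12 mm thick along it (from this face towards cradle +y). The face is free above a low foot, 19 mm high, that sticks out 20 mm.
- phone: Bystander: dark keypad phone lying flat, 107 x 47 x 16 mm. Origin: centre of its underside.
- jar: Bystander: small jar with green cap, 34 mm across, 38 mm high. Origin: centre of its underside.
- carton: Bystander: small blue carton, 56 x 28 x 24 mm. Origin: centre of its underside.

How it is judged:
By the outcome, as a careful person would: the job done as asked, in the order asked, and still so for the second after the job is handed in, with the robot touching nothing.
It also fails if it takes over 64 s, if anything falls off the work surface, if the arm or the gripper's body presses on something with over 40 N, if the wrist force passes 120 N, or if a joint passes its speed limit or range.

## Working session

There is one attempt and no reset: what is moved stays moved. The work goes in short steps, Python scripts to look and compute and a tool call to move; the robot and the scene stay as the last step left them, time stands still between calls to the robot, and variables do not carry over. Pictures are saved under pics/ and viewed, at most 10 in all, crops included, and the job is handed in when it is done.

Besides the shell and the picture viewer there is one more tool, called as name([rows], argument=value, ...), one row to a line, values as JSON. jog_arm: Moves the arm, as the interface text tells. Its arguments: {"type":"object","properties":{"rows":{"type":"array"}},"required":["rows"]}

```bash
mkdir -p pics; cat > h.py <<'E'
import numpy as np, cv2
from rig import manip
from scipy.spatial.transform import Rotation as Rn
def cam(p):
    R=cv2.Rodrigues(np.array(p["rvec"],float))[0]; t=np.array(p["tvec"],float).ravel(); return np.array(p["intrinsics"],float),R,t
def ray(p,uv):
    K,R,t=cam(p); d=R.T@np.linalg.solve(K,[uv[0],uv[1],1]); return -R.T@t,d/np.linalg.norm(d)
def onz(p,uv,z):
    o,d=ray(p,uv); return o+d*(z-o[2])/d[2]
def tri(l):
    A=0;b=0;
    for p,uv in l:
        o,d=ray(p,uv); M=np.eye(3)-np.outer(d,d); A=A+M; b=b+M@o
    X=np.linalg.solve(A,b); return X
def proj(p,X):
    K,R,t=cam(p); q=(R@np.atleast_2d(X).T).T+t; q=(K@q.T).T; return q[:,:2]/q[:,2:]
def save(p,n): cv2.imwrite("pics/"+n,p["color"][:,:,::-1])
def st():
    s=manip.get_state(); print({k:np.round(s[k],3) for k in ("time_s","eef_pos","tcp_rot","qpos","force","finger_gap","grip_force")}); return s
E
python3 - <<'E'
from h import *
np.set_printoptions(suppress=True,precision=1)
P={n:manip.grab_frame(n) for n in("scene","side","wrist")}
for n in P: save(P[n],n+"0.png"); print(n,ray(P[n],(320,200)))
for l in("angle_narrow","angle_wide","rack","cradle","seat_narrow","seat_wide","stop","jaw","jaw_tab","phone","jar","carton"):
    pts=[]
    for n in("scene","side"):
        r=manip.pinpoint(l,P[n])
        for q in r[:2]: print(l,n,np.array(q["location"]),round(q["p"],2))
        if r: pts.append((P[n],r[0]["location"]))
    if len(pts)==2:
        X=tri(pts); print("   ",X,[proj(p,X)[0]-u for p,u in pts])
import cv2
cv2.imwrite("pics/both0.png",np.vstack([P["scene"]["color"],P["side"]["color"]])[:,:,::-1])
st()
E
```

```text
scene (array([ 102. , -756.4,  693.8]), array([ 0.4,  0.7, -0.6]))
side (array([  20. , -881.6,  457.8]), array([ 0.5,  0.8, -0.4]))
wrist (array([104.1, 621. , 374. ]), array([ 0.3, -0.1, -1. ]))
angle_narrow scene [259.6 175.9] 0.87
angle_narrow scene [303.1 205.6] 0.74
angle_narrow side [250.3 191.6] 0.72
    [500.6 327.6   0.5] [array([1., 0.]), array([-1. , -0.1])]
angle_wide scene [363.3 297.6] 0.61
angle_wide side [359.3 272.3] 0.72
    [ 470.5 -327.2   24. ] [array([-2.4, -0. ]), array([ 2.7, -0.1])]
rack scene [329.4 225.4] 0.65
rack side [317.3 226.4] 0.82
    [565.  -22.6 -13.3] [array([-3. ,  0.1]), array([ 3.3, -0.3])]
cradle scene [327.  223.3] 0.97
cradle scene [360.9 298.2] 0.33
cradle side [321.7 218.4] 0.88
    [545.3 -58.5  28.5] [array([0.2, 0. ]), array([-0.3,  0. ])]
seat_narrow scene [328.7 218.2] 0.74
seat_narrow side [319.9 212.6] 0.63
seat_narrow side [393.9 240.6] 0.61
    [548.1 -54.3  43.4] [array([-1.3,  0. ]), array([ 1.5, -0.1])]
seat_wide scene [332.6 218.3] 0.94
seat_wide scene [287.8 207.4] 0.5
seat_wide side [323.2 212.7] 0.91
    [556.8 -59.3  42.8] [array([-1.8,  0. ]), array([ 1.9, -0.1])]
stop scene [344.9 203.6] 0.66
stop scene [415.3 294.4] 0.46
stop side [342.3 202.1] 0.71
    [635.1 -22.8  43.7] [array([1.2, 0.1]), array([-1.3, -0. ])]Traceback (most recent call last):
  File "<stdin>", line 8, in <module>
ValueError: it knows: angle_narrow, angle_wide, carton, cradle, jar, jaw_tab, phone, rack, seat_narrow, seat_wide, stop
```

```bash
python3 - <<'E'
from h import *
a=cv2.imread("pics/scene0.png");b=cv2.imread("pics/side0.png")
cv2.imwrite("pics/c0.png",np.vstack([cv2.resize(a[130:350,200:470],(800,  652//1))[:], ])[:600])
st()
E
```

```text
{'time_s': np.float64(0.85), 'eef_pos': array([173.189, 600.519, 231.336]), 'tcp_rot': array([3.142, 0.   , 2.861]), 'qpos': array([ 1.184,  0.491,  1.559, -0.   ,  1.092, -0.106]), 'force': array([ 0.335, -0.9  ,  0.43 ]), 'finger_gap': np.float64(85.591), 'grip_force': np.float64(0.0)}
```

View pics/scene0.png

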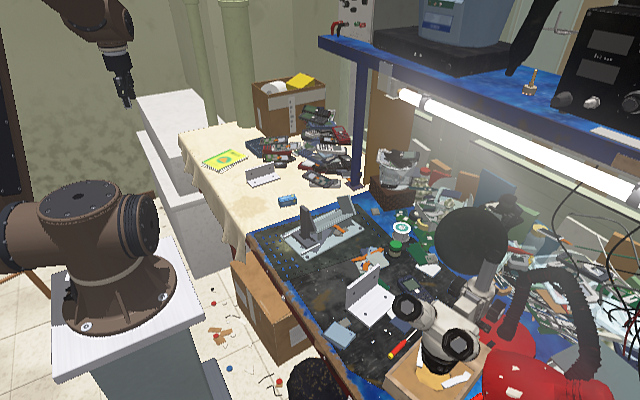

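View pics/side0.png

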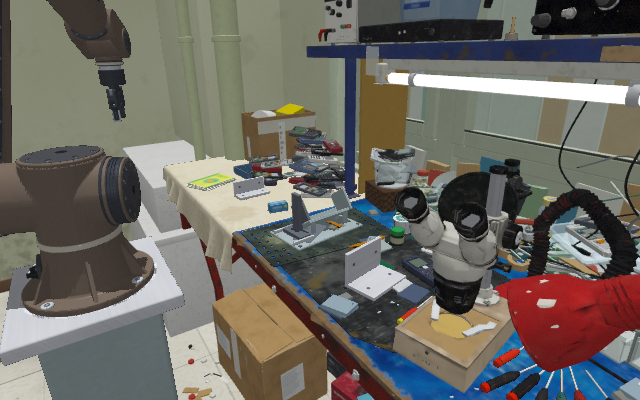

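The scene picture shows the narrow angle at about (262,175), the carton at (287,200) and the rack at (325,225). The jar is at (395,249), the wide angle at (368,295) and the phone at (412,290). The side view agrees. Next I fit silhouettes to the masks.

```bash
cat > fit.py <<'E'
from h import *
from scipy.optimize import minimize
def box(x0,x1,y0,y1,z0,z1): return np.array([[x,y,z] for x in(x0,x1) for y in(y0,y1) for z in(z0,z1)],float)
def angle(w): return [box(0,w,-55,55,0,8),box(0,8,-55,55,0,w)]
def sil(p,parts,T,s=3):
    m=np.zeros((400*s,640*s),np.uint8)
    for b in parts:
        q=proj(p,b@T[0].T+T[1])*s+(s-1)/2
        cv2.fillConvexPoly(m,cv2.convexHull(np.round(q*16).astype(np.int32)),1,shift=4)
    return m.astype(bool)
def pose(v,z): return Rn.from_euler("z",v[2]).as_matrix(),np.array([v[0],v[1],z])
def fit(parts,views,z,x0,yaws=None,s=3):
    M=[(p,cv2.resize(m.astype(np.float32),None,fx=s,fy=s,interpolation=cv2.INTER_LINEAR)>.5) for p,m in views]
    def c(u):
        v=[u[0],u[1],u[2]/50]; e=0
        for p,m in M:
            a=sil(p,parts,pose(v,z),s); e+=1-(a&m).sum()/max(1,(a|m).sum())
        return e/len(M)
    best=[]
    for y in (np.arange(0,6.28,.52) if yaws is None else yaws):
        r=minimize(c,[x0[0],x0[1],y*50],method="Nelder-Mead",options=dict(initial_simplex=np.array([[x0[0],x0[1],y*50],[x0[0]+15,x0[1],y*50],[x0[0],x0[1]+15,y*50],[x0[0],x0[1],y*50+15]]),xatol=.05,fatol=1e-4,maxiter=150))
        best.append((r.fun,r.x[0],r.x[1],r.x[2]/50))
    best.sort(); return best[:3]
def plan(targets,p=None,R=None,step=41,ang=7.1):
    """targets: (pos mm, yaw-or-Rotmatrix); prints rows for calls of 5"""
    if p is None:
        s=manip.get_state(); p=np.array(s["eef_pos"]); R=Rn.from_euler("xyz",s["tcp_rot"]).as_matrix()
    rows=[]; 
    for tp,tR in targets:
        tR=R if tR is None else tR; tp=np.array(tp,float)
        rv=Rn.from_matrix(R.T@tR).as_rotvec(degrees=True); n=int(np.ceil(max(np.linalg.norm(tp-p)/step,np.linalg.norm(rv)/ang,1)))
        for i in range(1,n+1): rows.append((p+(tp-p)*i/n,R@Rn.from_rotvec(rv*i/n,degrees=True).as_matrix()))
        p,R=tp,tR
    return rows
E
python3 - <<'E'
from fit import *
np.set_printoptions(suppress=True,precision=1)
P={n:manip.grab_frame(n) for n in("scene","side")}
for l,w,z,x0 in(("angle_narrow",50,0,(500,328)),("angle_wide",75,3,(470,-327))):
    V=[]
    for n in P:
        r=manip.trace(l,P[n]); print(l,n,[(np.array(q["location"]),round(q["p"],2),q["mask"].sum()) for q in r[:2]]); V.append((P[n],r[0]["mask"]))
    for b in fit(angle(w),V,z,x0,s=2): print(np.round(b,3))
for l in("jaw_tab","phone","jar","carton","stop","rack"):
    pts=[(P[n],manip.pinpoint(l,P[n])) for n in P]
    pts=[(p,r[0]["location"]) for p,r in pts if r]
    print(l,[np.array(u) for _,u in pts], tri(pts) if len(pts)==2 else "")
E
```

```text
angle_narrow scene [(array([261.8, 174.6]), 0.72, np.int64(521))]
angle_narrow side [(array([250.6, 188.7]), 0.6, np.int64(596))]
[  0.1 496.  322.8   4.8]
[  0.1 495.5 321.4   4.8]
[  0.1 495.9 321.2   4.8]
angle_wide scene [(array([370. , 301.9]), 0.66, np.int64(1798)), (array([340.7, 214.7]), 0.63, np.int64(668))]
angle_wide side [(array([368.9, 272.6]), 0.73, np.int64(2284))]
[   0.1  482.7 -308.1    4.9]
[   0.1  483.3 -308.3    5. ]
[   0.1  483.2 -308.5    4.9]
jaw_tab [array([294.9, 196.1])] 
phone [array([414.2, 293. ]), array([421.8, 271.7])] [ 603.  -367.8    0.2]
jar [array([332.4, 217.7]), array([395.2, 242.5])] [ 499.9 -279.6  132.6]
carton [array([286.3, 202.4]), array([279.2, 206.7])] [499.1 107.3  18.2]
stop [array([342.7, 203.5]), array([340.8, 201.5])] [627.2 -24.5  47.9]
rack [array([326.5, 227.3]), array([320.9, 225.7])] [553.2 -42.5  -1.2]
```

```bash
cat >> fit.py <<'E'
def calls(targets,step=195,ang=34):
    for i,(p,R) in enumerate([None]+plan(targets,step=step,ang=ang)) if 0 else []: pass
    s=manip.get_state(); p=np.array(s["eef_pos"]); R=Rn.from_euler("xyz",s["tcp_rot"]).as_matrix()
    for q,Q in plan(targets,p,R,step,ang):
        d=R.T@(q-p)/1000; w=Rn.from_matrix(R.T@Q).as_rotvec(degrees=True)
        print("d",np.round(d,4),"w",np.round(w,1)); p,R=q,Q
def down(yaw): return Rn.from_euler("xyz",[np.pi,0,yaw]).as_matrix()
E
sed -i '/if 0 else/d' fit.py
python3 - <<'E'
from fit import *
calls([((496,318,190),down(4.8-np.pi/2))]); 
calls([((496,318,190),down(4.8+np.pi/2))])
E
```

```text
d [-0.1295 -0.0607  0.0138] w [ 0.  0. -7.]
d [-0.1211 -0.0761  0.0138] w [ 0.  0. -7.]
d [-0.1109 -0.0903  0.0138] w [ 0.  0. -7.]
d [-0.0777 -0.0364  0.0083] w [ 0.  -0.  31.8]
d [-0.0852  0.01    0.0083] w [ 0.  -0.  31.8]
d [-0.0672  0.0534  0.0083] w [ 0.  -0.  31.8]
d [-0.029   0.0807  0.0083] w [ 0.  -0.  31.8]
d [0.0179 0.0839 0.0083] w [ 0.  -0.  31.8]
```

jog_arm([
  {"dx":-0.026,"dy":-0.012,"dz":0.003,"wz":-1.4,"jaw":-1},
  {"dx":-0.052,"dy":-0.024,"dz":0.006,"wz":-2.8,"jaw":-1},
  {"dx":-0.078,"dy":-0.036,"dz":0.008,"wz":-4.2,"jaw":-1},
  {"dx":-0.104,"dy":-0.048,"dz":0.011,"wz":-5.6,"jaw":-1},
  {"dx":-0.1295,"dy":-0.0607,"dz":0.0138,"wz":-7,"jaw":-1},
])

```text
validation failed for argument at $.ro...
```

jog_arm([
  {"dx":-0.024,"dy":-0.015,"dz":0.003,"wz":-1.4,"jaw":-1},
  {"dx":-0.048,"dy":-0.03,"dz":0.006,"wz":-2.8,"jaw":-1},
  {"dx":-0.073,"dy":-0.046,"dz":0.008,"wz":-4.2,"jaw":-1},
  {"dx":-0.097,"dy":-0.061,"dz":0.011,"wz":-5.6,"jaw":-1},
  {"dx":-0.121,"dy":-0.076,"dz":0.0138,"wz":-7,"jaw":-1},
])

```text
validation failed for argument at $.ro...
```

jog_arm([
  {"dx":-0.022,"dy":-0.018,"dz":0.003,"wz":-1.4,"jaw":-1},
  {"dx":-0.044,"dy":-0.036,"dz":0.006,"wz":-2.8,"jaw":-1},
  {"dx":-0.067,"dy":-0.054,"dz":0.008,"wz":-4.2,"jaw":-1},
  {"dx":-0.089,"dy":-0.072,"dz":0.011,"wz":-5.6,"jaw":-1},
  {"dx":-0.111,"dy":-0.0903,"dz":0.0138,"wz":-7,"jaw":-1},
])

```text
validation failed for argument at $.ro...
```

```bash
python3 - <<'E'
from fit import *
st(); p=manip.grab_frame("wrist"); save(p,"w1.png")
V=[]
r=manip.trace("angle_narrow",p); print([(q["location"],q["p"],q["mask"].sum()) for q in r[:2]])
if r:
    for b in fit(angle(50),[(p,r[0]["mask"])],0,(496,323),yaws=[4.6,4.8,5.0,4.8-3.14],s=1): print(np.round(b,3))
E
```

```text
{'time_s': np.float64(1.75), 'eef_pos': array([173.178, 600.548, 231.329]), 'tcp_rot': array([3.141, 0.   , 2.861]), 'qpos': array([ 1.184,  0.491,  1.559, -0.   ,  1.092, -0.106]), 'force': array([ 0.888, -0.596, -0.484]), 'finger_gap': np.float64(85.403), 'grip_force': np.float64(0.0)}
[]
```

View pics/w1.png

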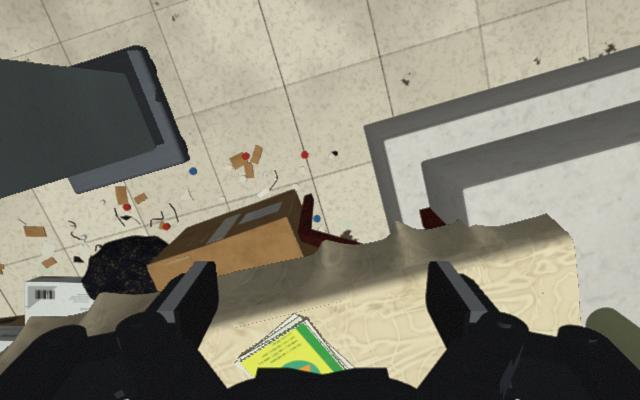

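The wrist picture shows the floor, a notebook at (300,350) and the open fingers. The moves were refused, probably because each row needs every field.

jog_arm([
  {"dx":-0.026,"dy":-0.012,"dz":0.003,"wx":0,"wy":0,"wz":-1.4,"jaw":-1},
  {"dx":-0.052,"dy":-0.024,"dz":0.006,"wx":0,"wy":0,"wz":-2.8,"jaw":-1},
  {"dx":-0.078,"dy":-0.036,"dz":0.008,"wx":0,"wy":0,"wz":-4.2,"jaw":-1},
  {"dx":-0.104,"dy":-0.048,"dz":0.011,"wx":0,"wy":0,"wz":-5.6,"jaw":-1},
  {"dx":-0.1295,"dy":-0.0607,"dz":0.0138,"wx":0,"wy":0,"wz":-7,"jaw":-1},
])

```text
time_s: 2.27
eef_pos: [281.7, 505.5, 217.5]
tcp_rot: [3.141, 0.0, 2.984]
force: [-0.1, 0.2, 0.9]
finger_gap: 85.9
grip_force: 0.0
```

jog_arm([
  {"dx":-0.024,"dy":-0.015,"dz":0.003,"wx":0,"wy":0,"wz":-1.4,"jaw":-1},
  {"dx":-0.048,"dy":-0.03,"dz":0.006,"wx":0,"wy":0,"wz":-2.8,"jaw":-1},
  {"dx":-0.073,"dy":-0.046,"dz":0.008,"wx":0,"wy":0,"wz":-4.2,"jaw":-1},
  {"dx":-0.097,"dy":-0.061,"dz":0.011,"wx":0,"wy":0,"wz":-5.6,"jaw":-1},
  {"dx":-0.121,"dy":-0.076,"dz":0.0138,"wx":0,"wy":0,"wz":-7,"jaw":-1},
])

```text
time_s: 2.68
eef_pos: [389.2, 411.1, 203.7]
tcp_rot: [3.141, 0.0, 3.106]
force: [1.4, -0.6, -0.1]
finger_gap: 85.6
grip_force: 0.0
```

jog_arm([
  {"dx":-0.022,"dy":-0.018,"dz":0.003,"wx":0,"wy":0,"wz":-1.4,"jaw":-1},
  {"dx":-0.044,"dy":-0.036,"dz":0.006,"wx":0,"wy":0,"wz":-2.8,"jaw":-1},
  {"dx":-0.067,"dy":-0.054,"dz":0.008,"wx":0,"wy":0,"wz":-4.2,"jaw":-1},
  {"dx":-0.089,"dy":-0.072,"dz":0.011,"wx":0,"wy":0,"wz":-5.6,"jaw":-1},
  {"dx":-0.111,"dy":-0.0903,"dz":0.0138,"wx":0,"wy":0,"wz":-7,"jaw":-1},
])

```text
time_s: 3.1
eef_pos: [496.9, 316.9, 189.9]
tcp_rot: [3.141, 0.0, -3.055]
force: [0.5, 0.7, 0.4]
finger_gap: 85.5
grip_force: 0.0
```

```bash
python3 - <<'E'
from fit import *
st(); p=manip.grab_frame("wrist"); save(p,"w1.png")
V=[]
r=manip.trace("angle_narrow",p); print([(q["location"],q["p"],q["mask"].sum()) for q in r[:2]])
if r:
    for b in fit(angle(50),[(p,r[0]["mask"])],0,(496,323),yaws=[4.6,4.8,5.0,4.8-3.14],s=1): print(np.round(np.array(b,float),3).tolist())
E
```

```text
{'time_s': np.float64(3.1), 'eef_pos': array([496.929, 316.853, 189.86 ]), 'tcp_rot': array([ 3.141,  0.   , -3.055]), 'qpos': array([ 0.456,  0.485,  1.696,  0.   ,  0.96 , -1.202]), 'force': array([0.453, 0.663, 0.404]), 'finger_gap': np.float64(85.546), 'grip_force': np.float64(0.0)}
[([302.0, 174.2], 0.73, np.int64(6267))]
[0.055, 497.954, 324.229, 4.763]
[0.06, 497.245, 324.758, 4.779]
[0.062, 495.911, 324.283, 4.766]
```

View pics/w1.png

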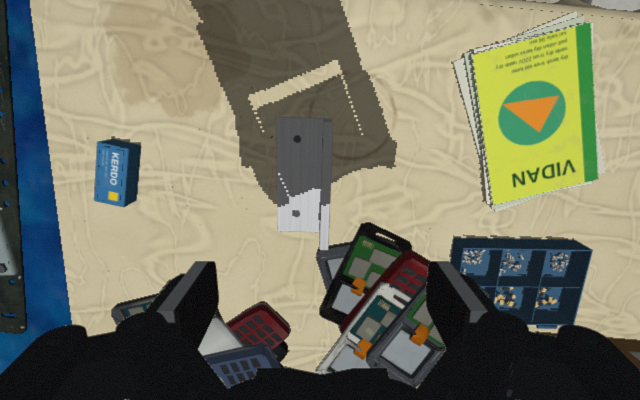

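The wrist view shows the narrow angle at (303,175), its upright leg on the right (the robot's left). The carton is at (118,172) and loose phones start at about (350,250). I'll go down and grip it.

```bash
python3 - <<'E'
from fit import *
calls([((490,320,100),down(3.199)),((490,320,22),down(3.199))])
E
```

```text
d [0.008  0.0052 0.0894] w [-0.   0.   1.5]
d [-0.    -0.     0.078] w [ 0. -0. -0.]
```

jog_arm([
  {"dx":0.004,"dy":0.003,"dz":0.04,"wx":0,"wy":0,"wz":1.5,"jaw":-1},
  {"dx":0.008,"dy":0.0035,"dz":0.08,"wx":0,"wy":0,"wz":1.5,"jaw":-1},
  {"dx":0.008,"dy":0.0035,"dz":0.11,"wx":0,"wy":0,"wz":1.5,"jaw":-1},
  {"dx":0.008,"dy":0.0035,"dz":0.14,"wx":0,"wy":0,"wz":1.5,"jaw":-1},
  {"dx":0.008,"dy":0.0035,"dz":0.167,"wx":0,"wy":0,"wz":1.5,"jaw":-1},
])

```text
time_s: 3.62
eef_pos: [486.8, 321.1, 21.3]
tcp_rot: [-3.142, -0.001, -3.082]
force: [0.1, 0.7, 0.5]
finger_gap: 85.6
grip_force: 0.0
```

jog_arm([
  {"dx":0,"dy":0,"dz":0,"wx":0,"wy":0,"wz":0,"jaw":1},
  {"dx":0,"dy":0,"dz":0,"wx":0,"wy":0,"wz":0,"jaw":1},
  {"dx":0,"dy":0,"dz":0,"wx":0,"wy":0,"wz":0,"jaw":1},
  {"dx":0,"dy":0,"dz":0,"wx":0,"wy":0,"wz":0,"jaw":1},
  {"dx":0,"dy":0,"dz":0,"wx":0,"wy":0,"wz":0,"jaw":1},
])

```text
time_s: 4.03
eef_pos: [488.3, 321.2, 24.7]
tcp_rot: [3.14, 0.003, -3.082]
force: [-0.9, -0.6, -0.2]
finger_gap: 25.5
grip_force: 0.0
```

jog_arm([
  {"dx":0,"dy":0,"dz":0,"wx":0,"wy":0,"wz":0,"jaw":1},
  {"dx":0,"dy":0,"dz":0,"wx":0,"wy":0,"wz":0,"jaw":1},
  {"dx":0,"dy":0,"dz":0,"wx":0,"wy":0,"wz":0,"jaw":1},
  {"dx":0,"dy":0,"dz":0,"wx":0,"wy":0,"wz":0,"jaw":1},
  {"dx":0,"dy":0,"dz":0,"wx":0,"wy":0,"wz":0,"jaw":1},
])

```text
time_s: 4.45
eef_pos: [488.0, 321.0, 24.2]
tcp_rot: [3.141, 0.002, -3.082]
force: [-2.0, -0.9, 7.9]
finger_gap: 7.0
grip_force: 59.1
```

jog_arm([
  {"dx":0,"dy":0,"dz":-0.015,"wx":0,"wy":0,"wz":0,"jaw":1},
  {"dx":0,"dy":0,"dz":-0.04,"wx":0,"wy":0,"wz":0,"jaw":1},
  {"dx":0,"dy":0,"dz":-0.07,"wx":0,"wy":0,"wz":0,"jaw":1},
  {"dx":0,"dy":0,"dz":-0.1,"wx":0,"wy":0,"wz":0,"jaw":1},
  {"dx":0,"dy":0,"dz":-0.13,"wx":0,"wy":0,"wz":0,"jaw":1},
])

```text
time_s: 4.87
eef_pos: [487.2, 320.5, 154.4]
tcp_rot: [-3.142, -0.0, -3.082]
force: [-0.0, 0.8, -2.5]
finger_gap: 6.5
grip_force: 58.8
```

```bash
python3 - <<'E'
from fit import *
s=st()
calls([((545,-45,260),None)])
E
```

```text
{'time_s': np.float64(4.867), 'eef_pos': array([487.239, 320.478, 154.449]), 'tcp_rot': array([-3.142, -0.   , -3.082]), 'qpos': array([ 0.469,  0.52 ,  1.746,  0.   ,  0.876, -1.162]), 'force': array([-0.034,  0.785, -2.454]), 'finger_gap': np.float64(6.519), 'grip_force': np.float64(58.808)}
d [-0.018  -0.1841 -0.0528] w [0. 0. 0.]
d [-0.018  -0.1841 -0.0528] w [0. 0. 0.]
```

jog_arm([
  {"dx":-0.003,"dy":-0.035,"dz":-0.01,"wx":0,"wy":0,"wz":0,"jaw":1},
  {"dx":-0.007,"dy":-0.072,"dz":-0.02,"wx":0,"wy":0,"wz":0,"jaw":1},
  {"dx":-0.011,"dy":-0.11,"dz":-0.03,"wx":0,"wy":0,"wz":0,"jaw":1},
  {"dx":-0.014,"dy":-0.147,"dz":-0.04,"wx":0,"wy":0,"wz":0,"jaw":1},
  {"dx":-0.018,"dy":-0.184,"dz":-0.053,"wx":0,"wy":0,"wz":0,"jaw":1},
])

```text
time_s: 5.28
eef_pos: [515.9, 136.4, 206.3]
tcp_rot: [3.142, -0.001, -3.082]
force: [1.6, 0.2, -2.3]
finger_gap: 6.9
grip_force: 59.1
```

jog_arm([
  {"dx":-0.003,"dy":-0.038,"dz":-0.012,"wx":0,"wy":0,"wz":0,"jaw":1},
  {"dx":-0.007,"dy":-0.076,"dz":-0.025,"wx":0,"wy":0,"wz":0,"jaw":1},
  {"dx":-0.011,"dy":-0.114,"dz":-0.037,"wx":0,"wy":0,"wz":0,"jaw":1},
  {"dx":-0.015,"dy":-0.152,"dz":-0.046,"wx":0,"wy":0,"wz":0,"jaw":1},
  {"dx":-0.018,"dy":-0.184,"dz":-0.053,"wx":0,"wy":0,"wz":0,"jaw":1},
])

```text
time_s: 5.7
eef_pos: [545.4, -47.0, 260.1]
tcp_rot: [-3.141, 0.001, -3.083]
force: [0.7, -0.8, -3.2]
finger_gap: 7.0
grip_force: 59.0
```

```bash
python3 - <<'E'
from fit import *
np.set_printoptions(suppress=True,precision=1)
st(); p=manip.grab_frame("wrist"); save(p,"w2.png")
import pickle; pickle.dump({k:p[k] for k in("color","intrinsics","rvec","tvec")},open("w2.pkl","wb"))
for l,z in(("rack",3),("cradle",25),("seat_narrow",25),("seat_wide",36),("stop",25),("jaw_tab",119),("jar",0),("carton",0)):
    for q in manip.pinpoint(l,p)[:2]: print(l,np.array(q["location"]),round(q["p"],2),onz(p,q["location"],z))
r=manip.trace("angle_narrow",p); print([(q["location"],q["p"],q["mask"].sum()) for q in r[:2]])
E
```

```text
{'time_s': np.float64(5.7), 'eef_pos': array([545.4, -47. , 260.1]), 'tcp_rot': array([-3.1,  0. , -3.1]), 'qpos': array([-0.2,  0.3,  1.7, -0. ,  1.1, -1.8]), 'force': array([ 0.7, -0.8, -3.2]), 'finger_gap': np.float64(7.036), 'grip_force': np.float64(59.018)}
rack [322.  174.2] 0.8 [558.6 -45.4   3. ]
cradle [323.7 174.7] 0.78 [554.3 -43.8  25. ]
cradle [323.6 181.2] 0.36 [561.6 -43.4  25. ]
seat_narrow [325.5 180.3] 0.72 [560.4 -41.4  25. ]
seat_wide [320.7 180.3] 0.6 [558.2 -46.8  36. ]
stop [319.2 240.3] 0.65 [631.5 -44.3  25. ]
jaw_tab [306.6  82.8] 0.98 [463.7 -62.8 119. ]
jar [158.4 238.2] 0.91 [ 650.8 -240.8    0. ]
jar [ 40.7 189.8] 0.39 [ 597.4 -374.7    0. ]
carton [479.9 137.7] 0.71 [506.8 130.    0. ]
[([279.1, 222.9], 0.65, np.int64(15233))]
```

View pics/w2.png

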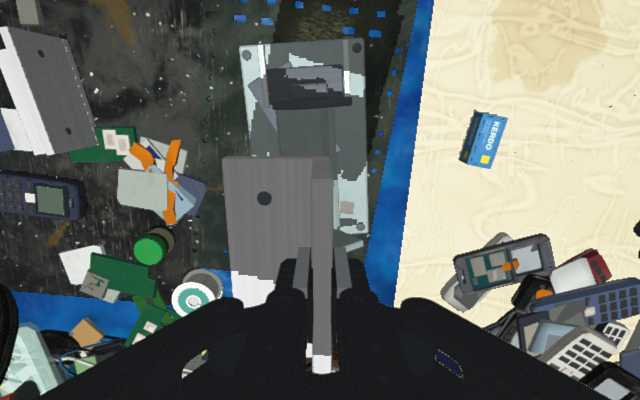

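The wrist view shows the rack's base plate from (241,43) to (367,38), with its right edge running to about (370,232). The held angle hides the V, so I'll step to the right to clear the view.

jog_arm([
  {"dx":0,"dy":-0.03,"dz":0,"wx":0,"wy":0,"wz":0,"jaw":1},
  {"dx":0,"dy":-0.06,"dz":0,"wx":0,"wy":0,"wz":0,"jaw":1},
  {"dx":0,"dy":-0.09,"dz":0,"wx":0,"wy":0,"wz":0,"jaw":1},
  {"dx":0,"dy":-0.12,"dz":0,"wx":0,"wy":0,"wz":0,"jaw":1},
  {"dx":0,"dy":-0.13,"dz":0,"wx":0,"wy":0,"wz":0,"jaw":1},
])

```text
time_s: 6.62
eef_pos: [553.4, -176.9, 258.6]
tcp_rot: [-3.141, -0.0, -3.083]
force: [-0.9, -0.4, -3.0]
finger_gap: 6.5
grip_force: 59.5
```

```bash
python3 - <<'E'
from fit import *
np.set_printoptions(suppress=True,precision=1)
st(); p=manip.grab_frame("wrist")
import pickle; pickle.dump({k:p[k] for k in("color","intrinsics","rvec","tvec")},open("w3.pkl","wb"))
for l,z in(("rack",3),("cradle",25),("seat_narrow",25),("seat_wide",36),("stop",25),("jaw_tab",119)):
    for q in manip.pinpoint(l,p)[:2]: print(l,np.array(q["location"]),round(q["p"],2),onz(p,q["location"],z))
c=p["color"][0:300,300:520,::-1]; cv2.imwrite("pics/w3.png",cv2.resize(c,(440*1,600),interpolation=cv2.INTER_CUBIC))
print(onz(p,(310,10),11))
E
```

```text
{'time_s': np.float64(6.617), 'eef_pos': array([ 553.4, -176.9,  258.6]), 'tcp_rot': array([-3.1, -0. , -3.1]), 'qpos': array([-0.4,  0.4,  1.6, -0. ,  1.1, -2.1]), 'force': array([-0.9, -0.4, -3. ]), 'finger_gap': np.float64(6.452), 'grip_force': np.float64(59.543)}
rack [432.  173.1] 0.65 [557.3 -49.5   3. ]
cradle [445.1 173.2] 0.94 [552.4 -42.6  25. ]
seat_narrow [443.  180.7] 0.61 [560.8 -43.5  25. ]
seat_wide [442.2 180.1] 0.67 [557.9 -48.5  36. ]
stop [443.9 242.3] 0.8 [632.7 -31.3  25. ]
stop [328.  257.8] 0.21 [ 660.  -162.9   25. ]
jaw_tab [476.3  84.8] 0.7 [465.5 -64.  119. ]
[ 399.1 -197.2   11. ]
```

View pics/w3.png

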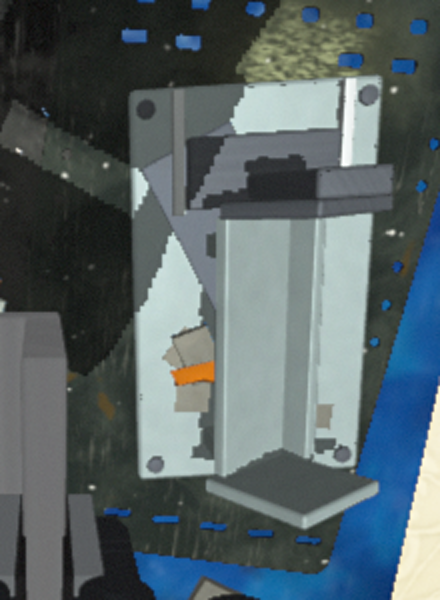

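The close crop shows the base-plate corners at about (131,91), (382,76), (357,463) and (140,478). The V corner line runs from about (290,215) to (284,455), and the stop is at the bottom. I'll fit the rack pose from the corners.

```bash
python3 - <<'E'
from fit import *
import pickle
from scipy.optimize import least_squares
np.set_printoptions(suppress=True,precision=2)
p=pickle.load(open("w3.pkl","rb"))
f=lambda q:np.array([300+(q[0]-.5)/2,(q[1]-.5)/2])
px=[f(q) for q in((131,91),(382,76),(357,463),(140,478))]
M=np.array([[80,-140],[-50,-140],[-50,76],[80,76]],float)
for z0 in(8,11,14):
    W=np.array([onz(p,u,z0) for u in px]); print(z0,W[:,:2].tolist(),[np.linalg.norm(W[i]-W[(i+1)%4]) for i in range(4)])
    def pr(v):  # v: x,y, th = direction of rack y in world
        e=np.array([np.sin(v[2]),-np.cos(v[2])]); y=np.array([np.cos(v[2]),np.sin(v[2])])
        P=v[:2]+M[:,:1]*e+M[:,1:]*y; return np.c_[P,np.full(4,z0)]
    r=least_squares(lambda v:(proj(p,pr(v))-px).ravel(),[557,-45,.1]); print("fit",r.x,np.sqrt(r.fun.reshape(-1,2)**2).tolist())
    v=r.x;y=np.array([np.cos(v[2]),np.sin(v[2])])
    for yy in(-75,58): print("corner line px in crop",(proj(p,[*(v[:2]+yy*y),z0+14])[0]-[300,0])*2+.5)
    for x,yy,z in((0,0,0),):
        pass
    T=v[:2]+(-78-12)*y; print("tab px",proj(p,[*(v[:2]-90*y),z0+108])[0])
E
```

```text
8 [[427.6712988096, -139.12394822208861], [413.13748249644806, -11.92664508265122], [623.0330229263184, 14.025788814780583], [640.1936777798671, -113.80613007288348]] [np.float64(128.02494187684826), np.float64(211.49389286111287), np.float64(128.9786321896187), np.float64(214.02512347623602)]
fit [556.47 -43.87   0.12] [[1.0552092567094746, 0.5591263774975204], [1.0145406675547974, 1.7651282775576504], [0.36147080603370796, 2.2515906246053987], [0.3256884749129654, 1.0881361038858017]]
corner line px in crop [290.15 211.32]
corner line px in crop [281.95 452.27]
tab px [486.22  87.87]
11 [[428.08232483191694, -139.43860747627613], [413.65921221188165, -13.210162818920168], [621.9559838811156, 12.544592078316043], [638.9859264821041, -114.31363447595567]] [np.float64(127.04977929247023), np.float64(209.88294949242942), np.float64(127.99620537144018), np.float64(212.39489979113827)]
fit [556.4  -44.72   0.12] [[1.585165852165403, 1.0887240102244462], [1.5195619135103016, 2.4070139049479238], [0.7513499359392881, 3.07573698517254], [0.6936808433285364, 1.9789417938034717]]
corner line px in crop [290.42 211.2 ]
corner line px in crop [282.2 453.9]
tab px [486.84  87.59]
14 [[428.4933508542339, -139.75326673046368], [414.1809419273152, -14.493680555189087], [620.8789448359126, 11.063395341851475], [637.7781751843411, -114.82113887902784]] [np.float64(126.0746167080923), np.float64(208.2720061237459), np.float64(127.01377855326162), np.float64(210.76467610604053)]
fit [556.32 -45.58   0.12] [[2.123949673102061, 1.6234564969514764], [2.0323616770414787, 3.0564060224841967], [1.146917825683829, 3.9136141834312355], [1.0663512677018616, 2.884623715944997]]
corner line px in crop [290.7  211.08]
corner line px in crop [282.46 455.56]
tab px [487.48  87.32]
```

```bash
cat >> fit.py <<'E'
C0=np.array([556.5,-44.0,22.0]); TH=0.12
ey=np.array([np.cos(TH),np.sin(TH),0]); er=np.array([np.sin(TH),-np.cos(TH),0]); S,Cc=np.sin(np.radians(35)),np.cos(np.radians(35))
ex=Cc*er+S*np.array([0,0,1]); ez=-S*er+Cc*np.array([0,0,1]); RC=np.c_[ex,ey,ez]
RT=np.c_[-ey,-ex,-ez]   # tool tilted for placing
def W(x,y,z): return C0+RC@np.array([x,y,z],float)
def inc():
    s=manip.get_state(); print("cradle TCP",np.round(RC.T@(np.array(s["eef_pos"])-C0),1),"force cradle",np.round(RC.T@np.array(s["force"]),1),"t",round(float(s["time_s"]),2),"gap",np.round(s["finger_gap"],1),"rotvec err",np.round(Rn.from_matrix(Rn.from_euler("xyz",s["tcp_rot"]).as_matrix().T@RT).as_rotvec(degrees=True),1),"q6",np.round(s["qpos"],2))
E
python3 - <<'E'
from fit import *
print(W(9,-19,94),W(9,-19,32)); calls([(W(9,-19,140),RT),(W(9,-19,90),RT)])
E
```

```text
[ 5.32064773e+02 -6.54288541e-02  1.04162480e+02] [536.32194717 -35.37143049  53.37505334]
d [0.0061 0.1001 0.0586] w [17.5 -0.5 -1.6]
d [0.0034 0.1132 0.0257] w [17.5 -0.5 -1.6]
d [0.   0.   0.05] w [-0. -0.  0.]
```

jog_arm([
  {"dx":0.001,"dy":0.02,"dz":0.01,"wx":3.5,"wy":-0.1,"wz":-0.3,"jaw":1},
  {"dx":0.002,"dy":0.04,"dz":0.022,"wx":7,"wy":-0.2,"wz":-0.6,"jaw":1},
  {"dx":0.004,"dy":0.06,"dz":0.034,"wx":10.5,"wy":-0.3,"wz":-1,"jaw":1},
  {"dx":0.005,"dy":0.08,"dz":0.046,"wx":14,"wy":-0.4,"wz":-1.3,"jaw":1},
  {"dx":0.0061,"dy":0.1,"dz":0.0586,"wx":17.5,"wy":-0.5,"wz":-1.6,"jaw":1},
])

```text
time_s: 7.38
eef_pos: [541.0, -73.0, 200.4]
tcp_rot: [-2.834, 0.007, -3.052]
force: [0.4, -0.6, -3.0]
finger_gap: 7.2
grip_force: 59.6
```

jog_arm([
  {"dx":0.001,"dy":0.023,"dz":0.005,"wx":3.5,"wy":-0.1,"wz":-0.3,"jaw":1},
  {"dx":0.002,"dy":0.046,"dz":0.01,"wx":7,"wy":-0.2,"wz":-0.6,"jaw":1},
  {"dx":0.003,"dy":0.07,"dz":0.015,"wx":10.5,"wy":-0.3,"wz":-1,"jaw":1},
  {"dx":0.003,"dy":0.093,"dz":0.02,"wx":14,"wy":-0.4,"wz":-1.3,"jaw":1},
  {"dx":0.0034,"dy":0.113,"dz":0.0257,"wx":17.5,"wy":-0.5,"wz":-1.6,"jaw":1},
])

```text
time_s: 7.8
eef_pos: [529.1, 26.9, 141.8]
tcp_rot: [-2.528, 0.002, -3.022]
force: [0.4, -0.2, -1.8]
finger_gap: 6.9
grip_force: 59.6
```

jog_arm([
  {"dx":0,"dy":0,"dz":0.01,"wx":0,"wy":0,"wz":0,"jaw":1},
  {"dx":0,"dy":0,"dz":0.02,"wx":0,"wy":0,"wz":0,"jaw":1},
  {"dx":0,"dy":0,"dz":0.03,"wx":0,"wy":0,"wz":0,"jaw":1},
  {"dx":0,"dy":0,"dz":0.04,"wx":0,"wy":0,"wz":0,"jaw":1},
  {"dx":0,"dy":0,"dz":0.05,"wx":0,"wy":0,"wz":0,"jaw":1},
])

```text
time_s: 8.22
eef_pos: [532.8, -5.3, 100.5]
tcp_rot: [-2.531, 0.001, -3.026]
force: [-0.1, -0.2, -1.6]
finger_gap: 6.5
grip_force: 59.7
```

```bash
python3 - <<'E'
from fit import *
inc()
p=manip.grab_frame("wrist"); c=p["color"][:,:,::-1]
q=[manip.grab_frame(n) for n in("scene","side")]
a=[cv2.resize(x["color"][140:260,260:420,::-1],(400,300),interpolation=cv2.INTER_CUBIC) for x in q]
cv2.imwrite("pics/m4.png",np.hstack(a+[cv2.resize(c,(480,300))][:0]) if 0 else np.vstack([np.hstack(a),cv2.resize(c,(480,300))[:, :].copy() if 0 else np.pad(cv2.resize(c,(480,300)),((0,0),(0,320),(0,0)))]))
E
```

```text
cradle TCP [ 11.3 -18.9  88. ] force cradle [-0.7 -0.1 -1.4] t 8.22 gap 6.5 rotvec err [ 0.  -0.1 -0.2] q6 [ 0.14  0.62  1.94 -0.89  0.83 -0.85]
```

View pics/m4.png

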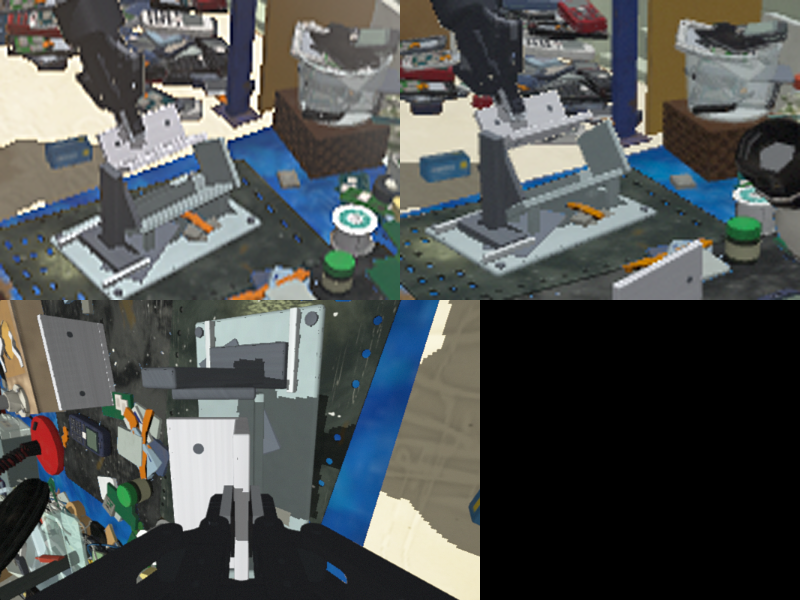

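The composite shows the narrow angle held tilted, clear above the V and between the jaw and the stop. I'll lower it.

jog_arm([
  {"dx":0,"dy":0.001,"dz":0.015,"wx":0,"wy":0,"wz":-0.2,"jaw":1},
  {"dx":0,"dy":0.001,"dz":0.03,"wx":0,"wy":0,"wz":-0.2,"jaw":1},
  {"dx":0,"dy":0.001,"dz":0.042,"wx":0,"wy":0,"wz":-0.2,"jaw":1},
  {"dx":0,"dy":0.001,"dz":0.052,"wx":0,"wy":0,"wz":-0.2,"jaw":1},
  {"dx":0,"dy":0.001,"dz":0.056,"wx":0,"wy":0,"wz":-0.2,"jaw":1},
])

```text
time_s: 8.78
eef_pos: [536.2, -35.9, 53.8]
tcp_rot: [-2.531, -0.002, -3.023]
force: [0.0, -0.3, -2.0]
finger_gap: 6.9
grip_force: 59.7
```

jog_arm([
  {"dx":0,"dy":0,"dz":0.001,"wx":0,"wy":0,"wz":0,"jaw":1},
  {"dx":0,"dy":0,"dz":0.002,"wx":0,"wy":0,"wz":0,"jaw":1},
  {"dx":0,"dy":0,"dz":0.003,"wx":0,"wy":0,"wz":0,"jaw":1},
  {"dx":0,"dy":0,"dz":0.004,"wx":0,"wy":0,"wz":0,"jaw":1},
  {"dx":0,"dy":0,"dz":0.004,"wx":0,"wy":0,"wz":0,"jaw":1},
])

```text
time_s: 9.2
eef_pos: [536.6, -37.1, 51.3]
tcp_rot: [-2.531, -0.002, -3.021]
force: [-0.3, 0.3, -2.6]
finger_gap: 6.8
grip_force: 59.7
```

```bash
python3 -c "
from fit import *
inc()"
```

```text
cradle TCP [  9.3 -18.9  29.3] force cradle [-1.7 -0.3 -1.9] t 9.2 gap 6.8 rotvec err [-0.  -0.1  0.1] q6 [ 0.08  0.7   1.97 -1.02  0.74 -0.74]
```

jog_arm([
  {"dx":0,"dy":0,"dz":0.001,"wx":0,"wy":0,"wz":0,"jaw":1},
  {"dx":0,"dy":0,"dz":0.002,"wx":0,"wy":0,"wz":0,"jaw":1},
  {"dx":0,"dy":0,"dz":0.003,"wx":0,"wy":0,"wz":0,"jaw":1},
  {"dx":0,"dy":0,"dz":0.004,"wx":0,"wy":0,"wz":0,"jaw":1},
  {"dx":0,"dy":0,"dz":0.004,"wx":0,"wy":0,"wz":0,"jaw":1},
])

```text
time_s: 9.62
eef_pos: [536.7, -38.9, 48.8]
tcp_rot: [-2.53, -0.001, -3.021]
force: [-5.2, 11.0, 11.9]
finger_gap: 6.8
grip_force: 62.3
```

jog_arm([
  {"dx":0,"dy":0,"dz":0.001,"wx":0,"wy":0,"wz":0,"jaw":1},
  {"dx":0,"dy":0,"dz":0.002,"wx":0,"wy":0,"wz":0,"jaw":1},
  {"dx":0,"dy":0,"dz":0.002,"wx":0,"wy":0,"wz":0,"jaw":1},
  {"dx":0,"dy":0,"dz":0.002,"wx":0,"wy":0,"wz":0,"jaw":1},
  {"dx":0,"dy":0,"dz":0.002,"wx":0,"wy":0,"wz":0,"jaw":1},
])

```text
time_s: 10.03
eef_pos: [536.8, -39.3, 48.7]
tcp_rot: [-2.529, 0.001, -3.021]
force: [-13.0, 23.5, 34.0]
finger_gap: 7.0
grip_force: 66.6
```

```bash
python3 -c "
from fit import *
inc()"
```

```text
cradle TCP [  9.5 -19.   25.9] force cradle [ -0.9 -10.1  42.2] t 10.03 gap 7.0 rotvec err [-0.1  0.1  0. ] q6 [ 0.08  0.7   1.97 -1.03  0.73 -0.73]
```

jog_arm([
  {"dx":0,"dy":0,"dz":-0.002,"wx":0,"wy":0,"wz":0,"jaw":1},
  {"dx":0,"dy":0.001,"dz":-0.0025,"wx":0,"wy":0,"wz":0,"jaw":1},
  {"dx":0,"dy":0.002,"dz":-0.0025,"wx":0,"wy":0,"wz":0,"jaw":1},
  {"dx":0,"dy":0.003,"dz":-0.0025,"wx":0,"wy":0,"wz":0,"jaw":1},
  {"dx":0,"dy":0.004,"dz":-0.0025,"wx":0,"wy":0,"wz":0,"jaw":1},
])

```text
time_s: 10.45
eef_pos: [536.9, -36.4, 46.9]
tcp_rot: [-2.529, -0.001, -3.022]
force: [-0.6, 1.9, 12.8]
finger_gap: 6.5
grip_force: 62.2
```

jog_arm([
  {"dx":0,"dy":0.001,"dz":0,"wx":0,"wy":0,"wz":0,"jaw":1},
  {"dx":0,"dy":0.002,"dz":0,"wx":0,"wy":0,"wz":0,"jaw":1},
  {"dx":0,"dy":0.003,"dz":0,"wx":0,"wy":0,"wz":0,"jaw":1},
  {"dx":0,"dy":0.003,"dz":0,"wx":0,"wy":0,"wz":0,"jaw":1},
  {"dx":0,"dy":0.003,"dz":0,"wx":0,"wy":0,"wz":0,"jaw":1},
])

```text
time_s: 10.87
eef_pos: [536.8, -34.9, 45.8]
tcp_rot: [-2.527, -0.001, -3.022]
force: [-1.0, -4.4, 16.4]
finger_gap: 6.9
grip_force: 62.1
```

```bash
python3 -c "
from fit import *
inc()"
```

```text
cradle TCP [  4.3 -18.4  26.1] force cradle [12.9 -1.5 11. ] t 10.87 gap 6.9 rotvec err [-0.2 -0.1  0. ] q6 [ 0.09  0.71  1.97 -1.03  0.74 -0.72]
```

jog_arm([
  {"dx":0,"dy":0,"dz":0,"wx":0,"wy":0,"wz":0,"jaw":-0.2},
  {"dx":0,"dy":0,"dz":0,"wx":0,"wy":0,"wz":0,"jaw":-0.2},
  {"dx":0,"dy":0,"dz":0,"wx":0,"wy":0,"wz":0,"jaw":-0.2},
  {"dx":0,"dy":0,"dz":0,"wx":0,"wy":0,"wz":0,"jaw":-0.2},
  {"dx":0,"dy":0,"dz":0,"wx":0,"wy":0,"wz":0,"jaw":-0.2},
])

```text
time_s: 11.28
eef_pos: [535.9, -33.6, 43.9]
tcp_rot: [-2.531, -0.003, -3.022]
force: [0.0, -0.1, -0.5]
finger_gap: 51.3
grip_force: 0.0
```

jog_arm([
  {"dx":0,"dy":0,"dz":-0.01,"wx":0,"wy":0,"wz":0,"jaw":-0.2},
  {"dx":0,"dy":0,"dz":-0.04,"wx":0,"wy":0,"wz":0,"jaw":-0.2},
  {"dx":0,"dy":0,"dz":-0.07,"wx":0,"wy":0,"wz":0,"jaw":-0.2},
  {"dx":0,"dy":0,"dz":-0.1,"wx":0,"wy":0,"wz":0,"jaw":-0.2},
  {"dx":0,"dy":0,"dz":-0.13,"wx":0,"wy":0,"wz":0,"jaw":-0.2},
])

```text
time_s: 11.7
eef_pos: [526.7, 41.8, 152.2]
tcp_rot: [-2.532, -0.003, -3.021]
force: [-0.0, 0.4, 0.4]
finger_gap: 50.9
grip_force: 0.0
```

```bash
python3 - <<'E'
from fit import *
inc()
P={n:manip.grab_frame(n) for n in("scene","side","wrist")}
a=[cv2.resize(P[n]["color"][140:260,260:420,::-1],(400,300),interpolation=cv2.INTER_CUBIC) for n in("scene","side")]
c=P["wrist"]["color"][:,:,::-1]
cv2.imwrite("pics/m5.png",np.vstack([np.hstack(a),np.pad(cv2.resize(c,(480,300)),((0,0),(0,320),(0,0)))]))
print(np.round(manip.get_state()["eef_pos"],1))
# refit the wide one from scene, side
V=[]
for n in P:
    r=manip.trace("angle_wide",P[n]); print(n,[(np.round(q["location"]),round(q["p"],2),q["mask"].sum()) for q in r[:2]])
for q in manip.pinpoint("jaw_tab",P["wrist"])[:1]: print(q["p"],q["location"],onz(P["wrist"],q["location"],117))
E
```

```text
cradle TCP [  2.  -19.3 157.6] force cradle [-0.1  0.   0.6] t 11.7 gap 50.9 rotvec err [ 0.1 -0.1  0.1] q6 [ 0.23  0.54  1.89 -0.77  0.96 -0.93]
[527.7  42.  152.6]
scene [(array([371., 302.]), 0.93, np.int64(1880))]
side [(array([370., 274.]), 0.96, np.int64(2186))]
wrist [(array([134.,  84.]), 0.67, np.int64(6402)), (array([293., 187.]), 0.35, np.int64(7222))]
0.61 [229.3, 87.9] [463.17379415 -60.71669141 117.        ]
```

View pics/m5.png

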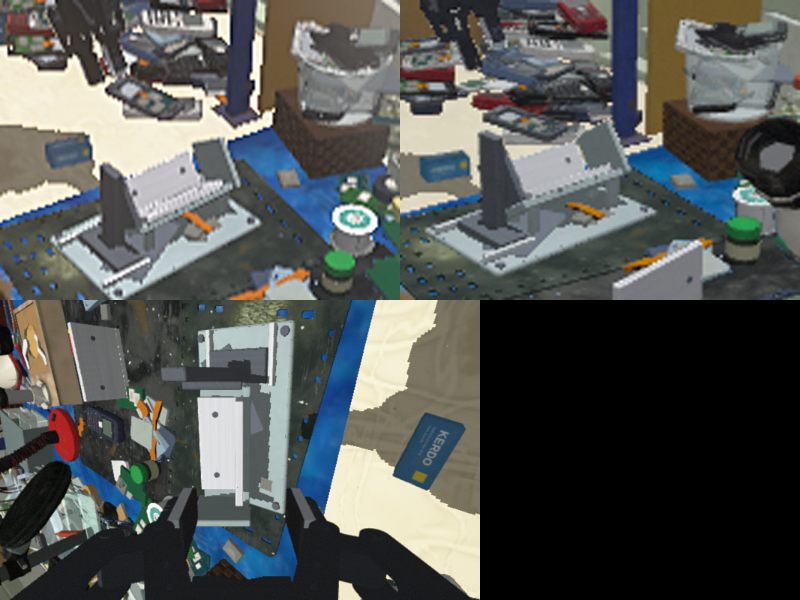

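The views show the narrow angle lying flat in the V, clear of the jaw and the stop. Before the wide angle, I'll locate the microscope eyepieces (scene about (403,305) and (462,345)) to keep clear of them.

```bash
python3 - <<'E'
from fit import *
P={n:manip.grab_frame(n) for n in("scene","side")}
for a,b in(((403,305),(407,200)),((462,345),(470,208)),((447,345),(455,290))):
    X=tri([(P["scene"],a),(P["side"],b)]); print(X.round(0),(proj(P["scene"],X)[0]-a).round(1))
V=[(P[n],manip.trace("angle_wide",P[n])[0]["mask"]) for n in P]
for z in(0,3):
  for b in fit(angle(75),V,z,(483,-308),yaws=[4.8,4.95],s=3): print(z,np.round(np.array(b,float),3).tolist())
D=down(3.33)
calls([((530,0,210),RT),((520,-120,240),D),((488,-310,230),D)])
E
```

```text
[ 383. -525.  264.] [0.5 0. ]
[ 392. -619.  283.] [-1.5 -0.2]
[ 503. -536.   85.] [-3.7 -0.4]Traceback (most recent call last):
  File "<stdin>", line 5, in <module>
IndexError: list index out of range
```

```bash
python3 - <<'E'
from fit import *
D=down(3.33)
calls([((530,0,220),RT),((515,-130,240),D),((488,-305,230),D)])
E
```

```text
d [ 0.0021 -0.073  -0.0344] w [-0.  -0.2  0.1]
d [ 0.0152 -0.0579  0.0283] w [-17.5  -0.6  -1.9]
d [ 0.0174 -0.0631  0.0095] w [-17.5  -0.6  -1.9]
d [ 0.0593 -0.1668  0.01  ] w [-0.  0.  0.]
```

jog_arm([
  {"dx":0,"dy":-0.015,"dz":-0.01,"wx":0,"wy":0,"wz":0,"jaw":-0.6},
  {"dx":0.001,"dy":-0.035,"dz":-0.02,"wx":0,"wy":0,"wz":0,"jaw":-1},
  {"dx":0.002,"dy":-0.055,"dz":-0.03,"wx":0,"wy":0,"wz":0,"jaw":-1},
  {"dx":0.002,"dy":-0.073,"dz":-0.034,"wx":0,"wy":0,"wz":0,"jaw":-1},
  {"dx":0.002,"dy":-0.073,"dz":-0.034,"wx":0,"wy":0,"wz":0,"jaw":-1},
])

```text
time_s: 12.62
eef_pos: [531.0, -1.4, 222.5]
tcp_rot: [-2.53, 0.001, -3.023]
force: [-0.1, -0.0, 0.4]
finger_gap: 85.5
grip_force: 0.0
```

jog_arm([
  {"dx":0.003,"dy":-0.012,"dz":0.006,"wx":-3.5,"wy":-0.1,"wz":-0.4,"jaw":-1},
  {"dx":0.006,"dy":-0.024,"dz":0.012,"wx":-7,"wy":-0.2,"wz":-0.8,"jaw":-1},
  {"dx":0.009,"dy":-0.036,"dz":0.018,"wx":-10.5,"wy":-0.4,"wz":-1.2,"jaw":-1},
  {"dx":0.012,"dy":-0.047,"dz":0.023,"wx":-14,"wy":-0.5,"wz":-1.5,"jaw":-1},
  {"dx":0.0152,"dy":-0.0579,"dz":0.0283,"wx":-17.5,"wy":-0.6,"wz":-1.9,"jaw":-1},
])

```text
time_s: 13.03
eef_pos: [522.6, -65.1, 229.7]
tcp_rot: [-2.84, -0.008, -2.987]
force: [0.3, 0.9, -0.4]
finger_gap: 85.0
grip_force: 0.0
```

jog_arm([
  {"dx":0.003,"dy":-0.013,"dz":0.002,"wx":-3.5,"wy":-0.1,"wz":-0.4,"jaw":-1},
  {"dx":0.007,"dy":-0.026,"dz":0.004,"wx":-7,"wy":-0.2,"wz":-0.8,"jaw":-1},
  {"dx":0.01,"dy":-0.039,"dz":0.006,"wx":-10.5,"wy":-0.4,"wz":-1.2,"jaw":-1},
  {"dx":0.014,"dy":-0.051,"dz":0.008,"wx":-14,"wy":-0.5,"wz":-1.5,"jaw":-1},
  {"dx":0.0174,"dy":-0.063,"dz":0.0095,"wx":-17.5,"wy":-0.6,"wz":-1.9,"jaw":-1},
])

```text
time_s: 13.45
eef_pos: [515.1, -130.1, 239.6]
tcp_rot: [3.137, -0.003, -2.954]
force: [0.7, -0.6, 0.3]
finger_gap: 85.6
grip_force: 0.0
```

jog_arm([
  {"dx":0.012,"dy":-0.034,"dz":0.002,"wx":0,"wy":0,"wz":0,"jaw":-1},
  {"dx":0.024,"dy":-0.068,"dz":0.004,"wx":0,"wy":0,"wz":0,"jaw":-1},
  {"dx":0.036,"dy":-0.102,"dz":0.006,"wx":0,"wy":0,"wz":0,"jaw":-1},
  {"dx":0.048,"dy":-0.135,"dz":0.008,"wx":0,"wy":0,"wz":0,"jaw":-1},
  {"dx":0.059,"dy":-0.1668,"dz":0.01,"wx":0,"wy":0,"wz":0,"jaw":-1},
])

```text
time_s: 13.87
eef_pos: [487.9, -306.1, 229.2]
tcp_rot: [3.14, -0.004, -2.954]
force: [1.3, -0.0, 0.1]
finger_gap: 85.1
grip_force: 0.0
```

```bash
python3 - <<'E'
from fit import *
st(); p=manip.grab_frame("wrist"); save(p,"w6.png")
r=manip.trace("angle_wide",p); print([(q["location"],q["p"],q["mask"].sum()) for q in r[:2]])
if r:
  for z in(0,3):
    for b in fit(angle(75),[(p,r[0]["mask"])],z,(483,-308),yaws=[4.8,4.95],s=1): print(z,np.round(np.array(b,float),3).tolist())
E
```

```text
{'time_s': np.float64(13.867), 'eef_pos': array([ 487.869, -306.136,  229.214]), 'tcp_rot': array([ 3.14 , -0.004, -2.954]), 'qpos': array([-6.740e-01,  4.250e-01,  1.682e+00, -2.000e-03,  1.038e+00,
       -2.432e+00]), 'force': array([ 1.276, -0.038,  0.094]), 'finger_gap': np.float64(85.127), 'grip_force': np.float64(0.0)}
[([287.9, 165.1], 0.93, np.int64(7692))]
0 [0.032, 485.131, -307.362, 4.931]
0 [0.033, 484.896, -307.548, 4.935]
3 [0.046, 484.928, -307.099, 4.922]
3 [0.046, 485.03, -307.249, 4.929]
```

View pics/w6.png

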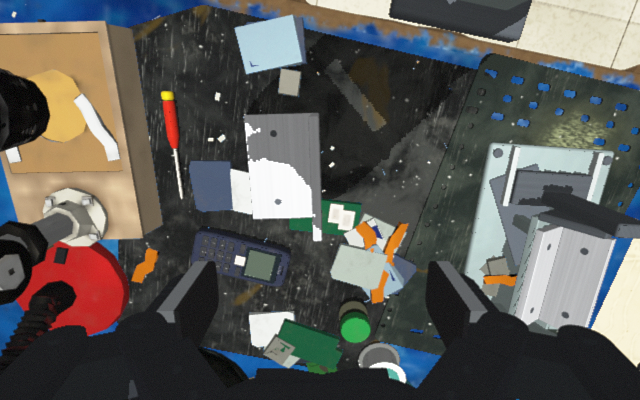

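The wrist view shows the wide angle at (285,165), its upright leg on the right edge. The phone is at (240,257) and the jar at (353,322), both clear of the grasp.

```bash
python3 - <<'E'
from fit import *
calls([((478.1,-313,49),down(3.361))])
E
```

```text
d [ 0.0095 -0.0031  0.1797] w [ 0.1 -0.2 -2. ]
```

jog_arm([
  {"dx":0.006,"dy":-0.002,"dz":0.04,"wx":0.1,"wy":-0.2,"wz":-2,"jaw":-1},
  {"dx":0.0095,"dy":-0.003,"dz":0.08,"wx":0.1,"wy":-0.2,"wz":-2,"jaw":-1},
  {"dx":0.0095,"dy":-0.003,"dz":0.115,"wx":0.1,"wy":-0.2,"wz":-2,"jaw":-1},
  {"dx":0.0095,"dy":-0.003,"dz":0.15,"wx":0.1,"wy":-0.2,"wz":-2,"jaw":-1},
  {"dx":0.0095,"dy":-0.003,"dz":0.18,"wx":0.1,"wy":-0.2,"wz":-2,"jaw":-1},
])

```text
time_s: 14.38
eef_pos: [478.7, -308.1, 47.6]
tcp_rot: [3.141, -0.0, -2.919]
force: [0.2, -0.1, 1.0]
finger_gap: 85.5
grip_force: 0.0
```

jog_arm([
  {"dx":0,"dy":0,"dz":0,"wx":0,"wy":0,"wz":0,"jaw":1},
  {"dx":0,"dy":0,"dz":0,"wx":0,"wy":0,"wz":0,"jaw":1},
  {"dx":0,"dy":0,"dz":0,"wx":0,"wy":0,"wz":0,"jaw":1},
  {"dx":0,"dy":0,"dz":0,"wx":0,"wy":0,"wz":0,"jaw":1},
  {"dx":0,"dy":0,"dz":0,"wx":0,"wy":0,"wz":0,"jaw":1},
])

```text
time_s: 14.8
eef_pos: [480.2, -309.7, 52.4]
tcp_rot: [-3.138, 0.003, -2.918]
force: [-0.3, -0.1, 0.8]
finger_gap: 25.7
grip_force: 0.0
```

jog_arm([
  {"dx":0,"dy":0,"dz":0,"wx":0,"wy":0,"wz":0,"jaw":1},
  {"dx":0,"dy":0,"dz":0,"wx":0,"wy":0,"wz":0,"jaw":1},
  {"dx":0,"dy":0,"dz":0,"wx":0,"wy":0,"wz":0,"jaw":1},
  {"dx":0,"dy":0,"dz":0,"wx":0,"wy":0,"wz":0,"jaw":1},
  {"dx":0,"dy":0,"dz":0,"wx":0,"wy":0,"wz":0,"jaw":1},
])

```text
time_s: 15.22
eef_pos: [480.2, -309.9, 52.2]
tcp_rot: [-3.138, 0.003, -2.918]
force: [0.2, 0.4, 9.5]
finger_gap: 7.1
grip_force: 60.2
```

jog_arm([
  {"dx":0,"dy":0,"dz":-0.015,"wx":0,"wy":0,"wz":0,"jaw":1},
  {"dx":0,"dy":0,"dz":-0.05,"wx":0,"wy":0,"wz":0,"jaw":1},
  {"dx":0,"dy":0,"dz":-0.09,"wx":0,"wy":0,"wz":0,"jaw":1},
  {"dx":0,"dy":0,"dz":-0.13,"wx":0,"wy":0,"wz":0,"jaw":1},
  {"dx":0,"dy":0,"dz":-0.17,"wx":0,"wy":0,"wz":0,"jaw":1},
])

```text
time_s: 15.63
eef_pos: [478.6, -308.6, 222.5]
tcp_rot: [-3.141, 0.001, -2.918]
force: [1.2, -0.0, -4.2]
finger_gap: 6.6
grip_force: 59.1
```

```bash
python3 - <<'E'
from fit import *
st()
calls([((510,-120,255),None),(W(22,-19,160),RT),(W(22,-19,100),RT)])
E
```

```text
{'time_s': np.float64(15.633), 'eef_pos': array([ 478.601, -308.563,  222.514]), 'tcp_rot': array([-3.141e+00,  1.000e-03, -2.918e+00]), 'qpos': array([-0.689,  0.421,  1.709,  0.   ,  1.011, -2.483]), 'force': array([ 1.188, -0.014, -4.178]), 'finger_gap': np.float64(6.559), 'grip_force': np.float64(59.079)}
d [-0.0724  0.1769 -0.0325] w [0. 0. 0.]
d [-0.0254  0.0696  0.0446] w [17.5  0.9  2.9]
d [-0.0222  0.0809  0.0211] w [17.5  0.9  2.9]
d [-0.    0.    0.06] w [ 0.  0. -0.]
```

jog_arm([
  {"dx":-0.013,"dy":0.032,"dz":-0.006,"wx":0,"wy":0,"wz":0,"jaw":1},
  {"dx":-0.027,"dy":0.066,"dz":-0.012,"wx":0,"wy":0,"wz":0,"jaw":1},
  {"dx":-0.042,"dy":0.103,"dz":-0.018,"wx":0,"wy":0,"wz":0,"jaw":1},
  {"dx":-0.057,"dy":0.14,"dz":-0.025,"wx":0,"wy":0,"wz":0,"jaw":1},
  {"dx":-0.0724,"dy":0.177,"dz":-0.0325,"wx":0,"wy":0,"wz":0,"jaw":1},
])

```text
time_s: 16.05
eef_pos: [509.9, -118.5, 253.3]
tcp_rot: [-3.141, 0.001, -2.919]
force: [1.4, 0.4, -4.7]
finger_gap: 6.6
grip_force: 59.2
```

jog_arm([
  {"dx":-0.005,"dy":0.014,"dz":0.009,"wx":3.5,"wy":0.2,"wz":0.6,"jaw":1},
  {"dx":-0.01,"dy":0.028,"dz":0.018,"wx":7,"wy":0.4,"wz":1.2,"jaw":1},
  {"dx":-0.015,"dy":0.042,"dz":0.027,"wx":10.5,"wy":0.5,"wz":1.7,"jaw":1},
  {"dx":-0.02,"dy":0.056,"dz":0.036,"wx":14,"wy":0.7,"wz":2.3,"jaw":1},
  {"dx":-0.0254,"dy":0.0696,"dz":0.0446,"wx":17.5,"wy":0.9,"wz":2.9,"jaw":1},
])

```text
time_s: 16.47
eef_pos: [519.5, -46.0, 208.3]
tcp_rot: [-2.832, -0.005, -2.971]
force: [0.0, 0.0, -4.9]
finger_gap: 7.0
grip_force: 59.3
```

jog_arm([
  {"dx":-0.005,"dy":0.016,"dz":0.004,"wx":3.5,"wy":0.2,"wz":0.6,"jaw":1},
  {"dx":-0.01,"dy":0.032,"dz":0.008,"wx":7,"wy":0.4,"wz":1.2,"jaw":1},
  {"dx":-0.016,"dy":0.048,"dz":0.012,"wx":10.5,"wy":0.5,"wz":1.7,"jaw":1},
  {"dx":-0.021,"dy":0.064,"dz":0.016,"wx":14,"wy":0.7,"wz":2.3,"jaw":1},
  {"dx":-0.027,"dy":0.081,"dz":0.021,"wx":17.5,"wy":0.9,"wz":2.9,"jaw":1},
])

```text
time_s: 16.88
eef_pos: [534.1, 28.3, 163.7]
tcp_rot: [-2.526, 0.004, -3.023]
force: [0.0, -0.4, -4.7]
finger_gap: 6.9
grip_force: 59.4
```

```bash
python3 - <<'E'
from fit import *
inc()
calls([(W(19.5,-14,115),RT),(W(19.5,-14,68),RT)])
E
```

```text
cradle TCP [ 20.3 -13.5 158.8] force cradle [-2.3 -0.  -4.1] t 16.88 gap 6.9 rotvec err [-0.3  0.1 -0.2] q6 [ 0.2   0.53  1.87 -0.78  0.96 -0.95]
d [0.0006 0.001  0.0438] w [-0.3  0.1 -0.2]
d [0.    0.    0.047] w [-0. -0. -0.]
```

jog_arm([
  {"dx":0,"dy":0.001,"dz":0.01,"wx":-0.3,"wy":0.1,"wz":-0.2,"jaw":1},
  {"dx":0,"dy":0.001,"dz":0.022,"wx":-0.3,"wy":0.1,"wz":-0.2,"jaw":1},
  {"dx":0,"dy":0.001,"dz":0.034,"wx":-0.3,"wy":0.1,"wz":-0.2,"jaw":1},
  {"dx":0,"dy":0.001,"dz":0.046,"wx":-0.3,"wy":0.1,"wz":-0.2,"jaw":1},
  {"dx":0,"dy":0.001,"dz":0.054,"wx":-0.3,"wy":0.1,"wz":-0.2,"jaw":1},
])

```text
time_s: 17.3
eef_pos: [537.6, -4.4, 117.9]
tcp_rot: [-2.535, -0.002, -3.023]
force: [-0.3, -0.0, -3.7]
finger_gap: 6.7
grip_force: 59.4
```

```bash
python3 - <<'E'
from fit import *
inc()
P={n:manip.grab_frame(n) for n in("scene","side","wrist")}
a=[cv2.resize(P[n]["color"][140:260,260:420,::-1],(400,300),interpolation=cv2.INTER_CUBIC) for n in("scene","side")]
c=P["wrist"]["color"][:,:,::-1]
cv2.imwrite("pics/m7.png",np.vstack([np.hstack(a),np.pad(cv2.resize(c,(480,300)),((0,0),(0,320),(0,0)))]))
E
```

```text
cradle TCP [ 21.  -14.  102.4] force cradle [-2.1 -0.3 -3. ] t 17.3 gap 6.7 rotvec err [ 0.2 -0.1  0. ] q6 [ 0.14  0.59  1.92 -0.85  0.86 -0.9 ]
```

View pics/m7.png

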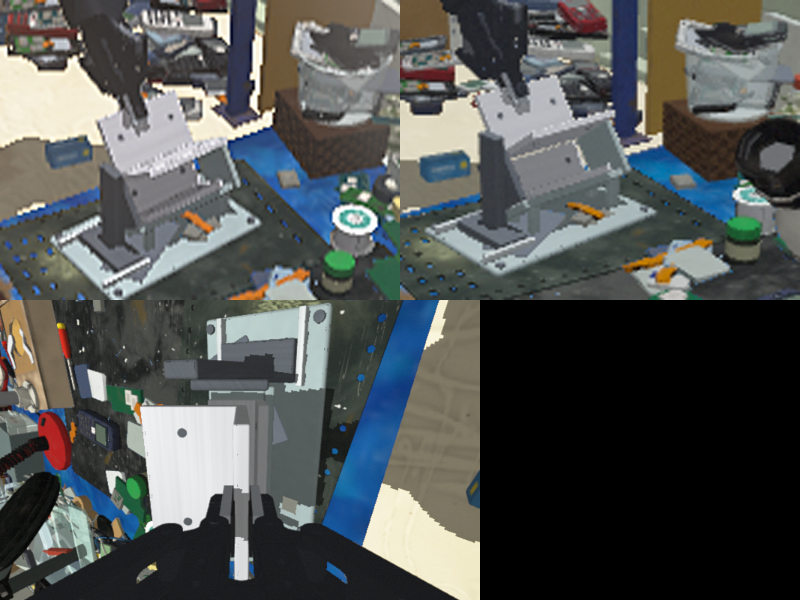

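The picture shows the wide angle parallel above the seated narrow one, clear of the jaw and the stop. That was the last picture, so I'll lower by force from here.

jog_arm([
  {"dx":0,"dy":0,"dz":0.008,"wx":0.2,"wy":0,"wz":0,"jaw":1},
  {"dx":0,"dy":0,"dz":0.017,"wx":0.2,"wy":0,"wz":0,"jaw":1},
  {"dx":0,"dy":0,"dz":0.026,"wx":0.2,"wy":0,"wz":0,"jaw":1},
  {"dx":0,"dy":0,"dz":0.032,"wx":0.2,"wy":0,"wz":0,"jaw":1},
  {"dx":0,"dy":0,"dz":0.034,"wx":0.2,"wy":0,"wz":0,"jaw":1},
])

```text
time_s: 17.87
eef_pos: [539.9, -22.5, 89.8]
tcp_rot: [-2.531, -0.003, -3.021]
force: [-0.6, -1.0, -5.0]
finger_gap: 6.9
grip_force: 59.4
```

jog_arm([
  {"dx":0,"dy":0,"dz":0.001,"wx":0,"wy":0,"wz":0,"jaw":1},
  {"dx":0,"dy":0,"dz":0.002,"wx":0,"wy":0,"wz":0,"jaw":1},
  {"dx":0,"dy":0,"dz":0.003,"wx":0,"wy":0,"wz":0,"jaw":1},
  {"dx":0,"dy":0,"dz":0.004,"wx":0,"wy":0,"wz":0,"jaw":1},
  {"dx":0,"dy":0,"dz":0.004,"wx":0,"wy":0,"wz":0,"jaw":1},
])

```text
time_s: 18.28
eef_pos: [540.6, -24.1, 87.7]
tcp_rot: [-2.531, -0.001, -3.021]
force: [0.1, -0.2, -4.7]
finger_gap: 6.5
grip_force: 59.4
```

```bash
python3 -c "
from fit import *
inc()"
```

```text
cradle TCP [ 19.9 -13.4  66.2] force cradle [-2.6  0.1 -4. ] t 18.28 gap 6.5 rotvec err [-0.  -0.   0.1] q6 [ 0.1   0.64  1.94 -0.93  0.8  -0.84]
```

jog_arm([
  {"dx":0,"dy":0,"dz":0.001,"wx":0,"wy":0,"wz":0,"jaw":1},
  {"dx":0,"dy":0,"dz":0.002,"wx":0,"wy":0,"wz":0,"jaw":1},
  {"dx":0,"dy":0,"dz":0.003,"wx":0,"wy":0,"wz":0,"jaw":1},
  {"dx":0,"dy":0,"dz":0.004,"wx":0,"wy":0,"wz":0,"jaw":1},
  {"dx":0,"dy":0,"dz":0.004,"wx":0,"wy":0,"wz":0,"jaw":1},
])

```text
time_s: 18.7
eef_pos: [540.7, -26.6, 84.2]
tcp_rot: [-2.531, -0.002, -3.021]
force: [0.0, -0.5, -4.0]
finger_gap: 6.9
grip_force: 59.4
```

jog_arm([
  {"dx":0,"dy":0,"dz":0.001,"wx":0,"wy":0,"wz":0,"jaw":1},
  {"dx":0,"dy":0,"dz":0.002,"wx":0,"wy":0,"wz":0,"jaw":1},
  {"dx":0,"dy":0,"dz":0.002,"wx":0,"wy":0,"wz":0,"jaw":1},
  {"dx":0,"dy":0,"dz":0.002,"wx":0,"wy":0,"wz":0,"jaw":1},
  {"dx":0,"dy":0,"dz":0.002,"wx":0,"wy":0,"wz":0,"jaw":1},
])

```text
time_s: 19.12
eef_pos: [540.9, -27.6, 82.7]
tcp_rot: [-2.531, -0.001, -3.021]
force: [1.0, -0.5, -3.9]
finger_gap: 6.8
grip_force: 59.4
```

```bash
python3 -c "
from fit import *
inc()"
```

```text
cradle TCP [ 20.  -13.5  60.2] force cradle [-1.7  0.9 -3.5] t 19.12 gap 6.8 rotvec err [-0.  -0.   0.1] q6 [ 0.1   0.65  1.94 -0.94  0.79 -0.83]
```

jog_arm([
  {"dx":0,"dy":0,"dz":0.001,"wx":0,"wy":0,"wz":0,"jaw":1},
  {"dx":0,"dy":0,"dz":0.0015,"wx":0,"wy":0,"wz":0,"jaw":1},
  {"dx":0,"dy":0,"dz":0.002,"wx":0,"wy":0,"wz":0,"jaw":1},
  {"dx":0,"dy":0,"dz":0.002,"wx":0,"wy":0,"wz":0,"jaw":1},
  {"dx":0,"dy":0,"dz":0.002,"wx":0,"wy":0,"wz":0,"jaw":1},
])

```text
time_s: 19.53
eef_pos: [541.0, -27.9, 82.3]
tcp_rot: [-2.53, 0.0, -3.02]
force: [-6.9, 12.6, 13.0]
finger_gap: 6.5
grip_force: 62.8
```

```bash
python3 -c "
from fit import *
inc()"
```

```text
cradle TCP [ 20.  -13.4  59.7] force cradle [-3.5 -5.4 18.3] t 19.53 gap 6.5 rotvec err [-0.   0.1  0.1] q6 [ 0.1   0.65  1.94 -0.94  0.79 -0.83]
```

jog_arm([
  {"dx":0,"dy":0,"dz":-0.001,"wx":0,"wy":0,"wz":0,"jaw":1},
  {"dx":0,"dy":0.0015,"dz":-0.001,"wx":0,"wy":0,"wz":0,"jaw":1},
  {"dx":0,"dy":0.003,"dz":-0.001,"wx":0,"wy":0,"wz":0,"jaw":1},
  {"dx":0,"dy":0.0045,"dz":-0.001,"wx":0,"wy":0,"wz":0,"jaw":1},
  {"dx":0,"dy":0.006,"dz":-0.001,"wx":0,"wy":0,"wz":0,"jaw":1},
])

```text
time_s: 19.95
eef_pos: [541.0, -23.4, 79.2]
tcp_rot: [-2.529, -0.0, -3.02]
force: [0.4, 2.5, 7.1]
finger_gap: 6.9
grip_force: 61.0
```

jog_arm([
  {"dx":0,"dy":0.0005,"dz":0,"wx":0,"wy":0,"wz":0,"jaw":1},
  {"dx":0,"dy":0.001,"dz":0,"wx":0,"wy":0,"wz":0,"jaw":1},
  {"dx":0,"dy":0.0015,"dz":0,"wx":0,"wy":0,"wz":0,"jaw":1},
  {"dx":0,"dy":0.002,"dz":0,"wx":0,"wy":0,"wz":0,"jaw":1},
  {"dx":0,"dy":0.002,"dz":0,"wx":0,"wy":0,"wz":0,"jaw":1},
])

```text
time_s: 20.37
eef_pos: [540.8, -21.7, 78.1]
tcp_rot: [-2.529, -0.0, -3.02]
force: [-0.3, 2.1, 6.0]
finger_gap: 6.4
grip_force: 61.1
```

```bash
python3 -c "
from fit import *
inc()"
```

```text
cradle TCP [ 12.5 -12.9  59.7] force cradle [ 1.7 -0.   6.1] t 20.37 gap 6.4 rotvec err [-0.1  0.   0.1] q6 [ 0.11  0.66  1.94 -0.94  0.79 -0.81]
```

jog_arm([
  {"dx":0,"dy":0.0005,"dz":0,"wx":0,"wy":0,"wz":0,"jaw":1},
  {"dx":0,"dy":0.001,"dz":0,"wx":0,"wy":0,"wz":0,"jaw":1},
  {"dx":0,"dy":0.0015,"dz":0,"wx":0,"wy":0,"wz":0,"jaw":1},
  {"dx":0,"dy":0.002,"dz":0,"wx":0,"wy":0,"wz":0,"jaw":1},
  {"dx":0,"dy":0.002,"dz":0,"wx":0,"wy":0,"wz":0,"jaw":1},
])

```text
time_s: 20.78
eef_pos: [540.7, -20.9, 77.7]
tcp_rot: [-2.527, -0.0, -3.021]
force: [-0.2, -3.6, 12.0]
finger_gap: 7.1
grip_force: 61.5
```

```bash
python3 -c "
from fit import *
inc()"
```

```text
cradle TCP [ 11.6 -12.9  59.8] force cradle [ 9.7 -0.7  7.8] t 20.78 gap 7.1 rotvec err [-0.2  0.   0. ] q6 [ 0.11  0.66  1.94 -0.95  0.79 -0.81]
```

jog_arm([
  {"dx":0,"dy":0,"dz":0,"wx":0,"wy":0,"wz":0,"jaw":-0.2},
  {"dx":0,"dy":0,"dz":0,"wx":0,"wy":0,"wz":0,"jaw":-0.2},
  {"dx":0,"dy":0,"dz":0,"wx":0,"wy":0,"wz":0,"jaw":-0.2},
  {"dx":0,"dy":0,"dz":0,"wx":0,"wy":0,"wz":0,"jaw":-0.2},
  {"dx":0,"dy":0,"dz":0,"wx":0,"wy":0,"wz":0,"jaw":-0.2},
])

```text
time_s: 21.2
eef_pos: [539.9, -20.0, 76.0]
tcp_rot: [-2.531, -0.002, -3.021]
force: [-0.3, -0.4, 0.0]
finger_gap: 51.3
grip_force: 0.0
```

jog_arm([
  {"dx":0,"dy":0,"dz":-0.01,"wx":0,"wy":0,"wz":0,"jaw":-0.2},
  {"dx":0,"dy":0,"dz":-0.04,"wx":0,"wy":0,"wz":0,"jaw":-0.2},
  {"dx":0,"dy":0,"dz":-0.07,"wx":0,"wy":0,"wz":0,"jaw":-0.2},
  {"dx":0,"dy":0,"dz":-0.1,"wx":0,"wy":0,"wz":0,"jaw":-0.2},
  {"dx":0,"dy":0,"dz":-0.12,"wx":0,"wy":0,"wz":0,"jaw":-0.2},
])

```text
time_s: 21.62
eef_pos: [531.8, 50.2, 177.0]
tcp_rot: [-2.532, 0.0, -3.02]
force: [0.4, 0.0, 0.4]
finger_gap: 51.3
grip_force: 0.0
```

```bash
cat >> fit.py <<'E'
UP=np.array([0,0,1.])
angw={"angle_narrow":(50,0),"angle_wide":(75,8)}
E
python3 - <<'E'
from fit import *
np.set_printoptions(suppress=True,precision=2)
inc()
P={n:manip.grab_frame(n) for n in("scene","side","wrist")}
# check: IoU of predicted seated wide vs mask, over y / z / x offsets
for n in P:
    r=manip.trace("angle_wide",P[n])
    for q in r[:2]:
        m=cv2.resize(q["mask"].astype(np.float32),None,fx=3,fy=3)>.5
        best=[]
        for d in (0,4,8,12,16):
          for y in np.arange(-24,6,3):
            a=sil(P[n],angle(75),(RC,W(d,y,d+2)),3); best.append(((a&m).sum()/(a|m).sum(),d,y))
        best.sort(reverse=True); print(n,q["location"],round(q["p"],2),q["mask"].sum(),np.round(np.array(best[:3],float),2).tolist())
for n in P:
    for q in manip.pinpoint("jaw_tab",P[n])[:1]: print(n,q["p"],q["location"],onz(P[n],q["location"],117),"model",proj(P[n],C0-[0,0,22]+7*er-93*ey+117*UP)[0])
calls([(C0*[1,1,0]+7*er-117*ey+220*UP,down(np.pi+TH)),(C0*[1,1,0]+7*er-117*ey+75*UP,down(np.pi+TH))])
E
```

```text
cradle TCP [  9.9 -13.3 182.3] force cradle [0.2 0.4 0.3] t 21.62 gap 51.3 rotvec err [0.1 0.1 0.1] q6 [ 0.24  0.51  1.85 -0.74  1.01 -0.97]
scene [326.1, 208.1] 0.83 942 [[0.86, 4.0, -3.0], [0.86, 4.0, 0.0], [0.86, 4.0, -6.0]]
side [318.1, 201.1] 0.91 725 [[0.69, 8.0, 3.0], [0.69, 8.0, 0.0], [0.69, 8.0, -3.0]]
side [295.3, 216.1] 0.67 673 [[0.23, 0.0, -24.0], [0.23, 4.0, -24.0], [0.22, 0.0, -21.0]]
wrist [286.3, 185.1] 0.88 10346 [[0.96, 8.0, -9.0], [0.95, 8.0, -6.0], [0.92, 8.0, -12.0]]
scene 0.79 [300.7, 205.4] [465.49 -49.54 117.  ] model [302.79 207.83]
side 0.95 [295.1, 192.8] [469.35 -56.53 117.  ] model [294.67 193.77]
wrist 0.91 [249.2, 82.0] [464.02 -60.17 117.  ] model [247.15  83.23]
d [ 0.05 -0.05  0.01] w [-17.5  -0.1   0. ]
d [ 0.05 -0.06 -0.01] w [-17.5  -0.1   0. ]
d [-0.   -0.    0.14] w [ 0. -0. -0.]
```

jog_arm([
  {"dx":0.01,"dy":-0.01,"dz":0.002,"wx":-3.5,"wy":0,"wz":0,"jaw":1},
  {"dx":0.02,"dy":-0.02,"dz":0.004,"wx":-7,"wy":0,"wz":0,"jaw":1},
  {"dx":0.03,"dy":-0.03,"dz":0.006,"wx":-10.5,"wy":0,"wz":0,"jaw":1},
  {"dx":0.04,"dy":-0.04,"dz":0.008,"wx":-14,"wy":0,"wz":0,"jaw":1},
  {"dx":0.05,"dy":-0.05,"dz":0.01,"wx":-17.5,"wy":0,"wz":0,"jaw":1},
])

```text
time_s: 22.48
eef_pos: [487.4, -4.7, 194.8]
tcp_rot: [-2.839, -0.001, -3.021]
force: [-0.1, 0.8, -0.1]
finger_gap: 0.2
grip_force: 0.0
```

jog_arm([
  {"dx":0.01,"dy":-0.012,"dz":-0.002,"wx":-3.5,"wy":0,"wz":0,"jaw":1},
  {"dx":0.02,"dy":-0.024,"dz":-0.004,"wx":-7,"wy":0,"wz":0,"jaw":1},
  {"dx":0.03,"dy":-0.036,"dz":-0.006,"wx":-10.5,"wy":0,"wz":0,"jaw":1},
  {"dx":0.04,"dy":-0.048,"dz":-0.008,"wx":-14,"wy":0,"wz":0,"jaw":1},
  {"dx":0.05,"dy":-0.06,"dz":-0.01,"wx":-17.5,"wy":0,"wz":0,"jaw":1},
])

```text
time_s: 22.9
eef_pos: [444.3, -64.6, 222.8]
tcp_rot: [3.138, -0.001, -3.021]
force: [-0.4, -0.8, 0.9]
finger_gap: 0.1
grip_force: 0.0
```

```bash
python3 - <<'E'
from fit import *
st(); np.set_printoptions(suppress=True,precision=4)
D=down(np.pi+TH)
B=C0*[1,1,0]+6*er
calls([(B-120*ey+200*UP,D),(B-120*ey+78*UP,D)])
E
```

```text
{'time_s': np.float64(22.9), 'eef_pos': array([444.271, -64.641, 222.77 ]), 'tcp_rot': array([ 3.138e+00, -1.000e-03, -3.021e+00]), 'qpos': array([-0.293,  0.253,  1.98 ,  0.003,  0.91 , -1.986]), 'force': array([-0.382, -0.844,  0.864]), 'finger_gap': np.float64(0.063), 'grip_force': np.float64(0.0)}
d [0.0061 0.001  0.0228] w [ 0.2 -0.1  0. ]
d [-0.    -0.     0.122] w [ 0. -0. -0.]
```

jog_arm([
  {"dx":0.006,"dy":0.001,"dz":0.03,"wx":0.2,"wy":0,"wz":0,"jaw":1},
  {"dx":0.008,"dy":0.001,"dz":0.06,"wx":0.2,"wy":0,"wz":0,"jaw":1},
  {"dx":0.008,"dy":0.001,"dz":0.09,"wx":0.2,"wy":0,"wz":0,"jaw":1},
  {"dx":0.008,"dy":0.001,"dz":0.12,"wx":0.2,"wy":0,"wz":0,"jaw":1},
  {"dx":0.008,"dy":0.001,"dz":0.145,"wx":0.2,"wy":0,"wz":0,"jaw":1},
])

```text
time_s: 23.32
eef_pos: [435.8, -64.2, 75.8]
tcp_rot: [-3.139, -0.003, -3.022]
force: [0.6, 0.1, 0.7]
finger_gap: -0.2
grip_force: 0.0
```

```bash
cat >> fit.py <<'E'
def push():
    s=manip.get_state(); d=np.array(s["eef_pos"])-C0*[1,1,0]; f=np.array(s["force"]); print("y %.1f lat %.1f z %.1f | Fy %.1f Flat %.1f Fz %.1f t %.2f"%(d@ey,d@er,d[2],f@ey,f@er,f[2],s["time_s"]))
E
python3 -c "
from fit import *
push()"
```

```text
y -122.2 lat 5.6 z 75.8 | Fy 0.6 Flat 0.0 Fz 0.7 t 23.32
```

jog_arm([
  {"dx":-0.004,"dy":0,"dz":0,"wx":0,"wy":0,"wz":0,"jaw":1},
  {"dx":-0.008,"dy":0,"dz":0,"wx":0,"wy":0,"wz":0,"jaw":1},
  {"dx":-0.012,"dy":0,"dz":0,"wx":0,"wy":0,"wz":0,"jaw":1},
  {"dx":-0.016,"dy":0,"dz":0,"wx":0,"wy":0,"wz":0,"jaw":1},
  {"dx":-0.02,"dy":0,"dz":0,"wx":0,"wy":0,"wz":0,"jaw":1},
])

```text
time_s: 23.73
eef_pos: [457.2, -61.6, 78.9]
tcp_rot: [-3.137, 0.0, -3.021]
force: [-2.3, -1.2, 0.5]
finger_gap: -0.1
grip_force: 1.1
```

jog_arm([
  {"dx":-0.002,"dy":0,"dz":0,"wx":0,"wy":0,"wz":0,"jaw":1},
  {"dx":-0.004,"dy":0,"dz":0,"wx":0,"wy":0,"wz":0,"jaw":1},
  {"dx":-0.006,"dy":0,"dz":0,"wx":0,"wy":0,"wz":0,"jaw":1},
  {"dx":-0.008,"dy":0,"dz":0,"wx":0,"wy":0,"wz":0,"jaw":1},
  {"dx":-0.01,"dy":0,"dz":0,"wx":0,"wy":0,"wz":0,"jaw":1},
])

```text
time_s: 24.15
eef_pos: [465.4, -60.1, 77.7]
tcp_rot: [-3.139, -0.003, -3.02]
force: [-7.5, -2.8, 5.4]
finger_gap: 0.1
grip_force: 3.9
```

```bash
python3 -c "
from fit import *
push()"
```

```text
y -92.4 lat 5.1 z 77.7 | Fy -7.8 Flat 1.8 Fz 5.4 t 24.15
```

jog_arm([
  {"dx":-0.002,"dy":0,"dz":0,"wx":0,"wy":0,"wz":0,"jaw":1},
  {"dx":-0.004,"dy":0,"dz":0,"wx":0,"wy":0,"wz":0,"jaw":1},
  {"dx":-0.006,"dy":0,"dz":0,"wx":0,"wy":0,"wz":0,"jaw":1},
  {"dx":-0.008,"dy":0,"dz":0,"wx":0,"wy":0,"wz":0,"jaw":1},
  {"dx":-0.01,"dy":0,"dz":0,"wx":0,"wy":0,"wz":0,"jaw":1},
])

```text
time_s: 24.57
eef_pos: [475.3, -59.0, 77.7]
tcp_rot: [-3.139, -0.004, -3.021]
force: [-8.1, -2.3, 5.0]
finger_gap: 0.3
grip_force: 4.0
```

```bash
python3 -c "
from fit import *
push()"
```

```text
y -82.4 lat 5.2 z 77.7 | Fy -8.3 Flat 1.3 Fz 5.0 t 24.57
```

Force is steady at about 8 N as the jaw slides. I'll finish slowly, watching for the stop.

jog_arm([
  {"dx":-0.001,"dy":0,"dz":0,"wx":0,"wy":0,"wz":0,"jaw":1},
  {"dx":-0.002,"dy":0,"dz":0,"wx":0,"wy":0,"wz":0,"jaw":1},
  {"dx":-0.003,"dy":0,"dz":0,"wx":0,"wy":0,"wz":0,"jaw":1},
  {"dx":-0.004,"dy":0,"dz":0,"wx":0,"wy":0,"wz":0,"jaw":1},
  {"dx":-0.005,"dy":0,"dz":0,"wx":0,"wy":0,"wz":0,"jaw":1},
])

```text
time_s: 24.98
eef_pos: [476.8, -58.4, 77.4]
tcp_rot: [-3.14, -0.011, -3.02]
force: [-29.7, -13.1, 16.4]
finger_gap: -0.3
grip_force: 15.3
```

```bash
python3 -c "
from fit import *
push()"
```

```text
y -80.9 lat 4.7 z 77.4 | Fy -31.1 Flat 9.5 Fz 16.4 t 24.98
```

jog_arm([
  {"dx":0.005,"dy":0,"dz":0,"wx":0,"wy":0,"wz":0,"jaw":1},
  {"dx":0.012,"dy":0,"dz":0,"wx":0,"wy":0,"wz":0,"jaw":1},
  {"dx":0.022,"dy":0,"dz":0,"wx":0,"wy":0,"wz":0,"jaw":1},
  {"dx":0.03,"dy":0,"dz":-0.005,"wx":0,"wy":0,"wz":0,"jaw":1},
  {"dx":0.03,"dy":0,"dz":-0.03,"wx":0,"wy":0,"wz":0,"jaw":1},
])

```text
time_s: 25.4
eef_pos: [448.4, -61.6, 105.8]
tcp_rot: [-3.14, -0.007, -3.021]
force: [-0.4, 1.1, 0.2]
finger_gap: -0.1
grip_force: 0.0
```

jog_arm([
  {"dx":0,"dy":0,"dz":-0.03,"wx":0,"wy":0,"wz":0,"jaw":1},
  {"dx":0,"dy":0,"dz":-0.06,"wx":0,"wy":0,"wz":0,"jaw":1},
  {"dx":0,"dy":0,"dz":-0.09,"wx":0,"wy":0,"wz":0,"jaw":1},
  {"dx":-0.03,"dy":0,"dz":-0.11,"wx":0,"wy":0,"wz":0,"jaw":1},
  {"dx":-0.065,"dy":0,"dz":-0.12,"wx":0,"wy":0,"wz":0,"jaw":1},
])

```text
time_s: 25.82
eef_pos: [516.0, -53.8, 231.6]
tcp_rot: [-3.137, 0.003, -3.022]
force: [0.1, -0.8, 0.0]
finger_gap: 0.2
grip_force: 0.0
```

```bash
python3 - <<'E'
from fit import *
st()
P={n:manip.grab_frame(n) for n in("wrist","scene","side")}
for n in P:
    for q in manip.pinpoint("jaw_tab",P[n])[:1]:
        d=onz(P[n],q["location"],117)-C0*[1,1,0]; print(n,round(q["p"],2),"tab y",round(d@ey,1),"lat",round(d@er,1))
    for l,w,o in(("angle_wide",75,8),("angle_narrow",50,0)):
      for q in manip.trace(l,P[n])[:1]:
        m=cv2.resize(q["mask"].astype(np.float32),None,fx=2,fy=2)>.5
        b=[]
        for d in(o-3,o,o+3,o+6):
          for y in np.arange(-10,13,2.5):
            a=sil(P[n],angle(w),(RC,W(d,y,d+2)),2); b.append(((a&m).sum()/(a|m).sum(),d,y))
        b.sort(reverse=True); print(n,l,round(q["p"],2),q["mask"].sum(),np.round(np.array(b[:3],float),2).tolist())
for l in("phone","jar","carton"):
    for n in("scene","side"):
        print(l,n,[np.round(q["location"],1).tolist() for q in manip.pinpoint(l,P[n])[:1]])
E
```

```text
{'time_s': np.float64(25.817), 'eef_pos': array([516.02 , -53.795, 231.603]), 'tcp_rot': array([-3.137e+00,  3.000e-03, -3.022e+00]), 'qpos': array([-0.229,  0.339,  1.818, -0.005,  0.98 , -1.918]), 'force': array([ 0.084, -0.769,  0.042]), 'finger_gap': np.float64(0.197), 'grip_force': np.float64(0.0)}
wrist 0.61 tab y -70.4 lat 5.3
wrist angle_wide 0.7 10925 [[0.77, 8.0, 5.0], [0.77, 8.0, 2.5], [0.77, 5.0, 5.0]]
scene 0.63 tab y -53.3 lat 0.3
scene angle_wide 0.7 896 [[0.8, 5.0, 7.5], [0.8, 5.0, 10.0], [0.8, 5.0, 12.5]]
side 0.71 tab y -73.3 lat 15.4
side angle_wide 0.86 697 [[0.67, 8.0, 12.5], [0.66, 8.0, 10.0], [0.66, 8.0, 7.5]]
side angle_narrow 0.43 98 [[0.14, 0.0, 10.0], [0.14, 0.0, 12.5], [0.14, 0.0, 7.5]]
phone scene [[416.1, 296.6]]
phone side [[426.6, 270.0]]
jar scene [[392.4, 254.0]]
jar side [[396.2, 239.6]]
carton scene [[286.5, 204.9]]
carton side [[276.6, 208.0]]
```

jog_arm([
  {"dx":-0.008,"dy":-0.025,"dz":-0.005,"wx":0,"wy":0,"wz":0,"jaw":1},
  {"dx":-0.016,"dy":-0.05,"dz":-0.01,"wx":0,"wy":0,"wz":0,"jaw":1},
  {"dx":-0.024,"dy":-0.075,"dz":-0.015,"wx":0,"wy":0,"wz":0,"jaw":1},
  {"dx":-0.032,"dy":-0.095,"dz":-0.02,"wx":0,"wy":0,"wz":0,"jaw":1},
  {"dx":-0.04,"dy":-0.1,"dz":-0.025,"wx":0,"wy":0,"wz":0,"jaw":1},
])

```text
time_s: 27.13
eef_pos: [568.5, -150.7, 252.9]
tcp_rot: [-3.138, -0.001, -3.023]
force: [-0.9, -0.3, 0.6]
finger_gap: 0.1
grip_force: 0.0
```

```bash
python3 - <<'E'
from fit import *
p=manip.grab_frame("wrist"); n="wrist"; save(p,"w8.png")
for q in manip.pinpoint("jaw_tab",p)[:1]:
    d=onz(p,q["location"],117)-C0*[1,1,0]; print(round(q["p"],2),"tab y",round(d@ey,1),"lat",round(d@er,1))
for l,w,o in(("angle_wide",75,8),("angle_narrow",50,0)):
  for q in manip.trace(l,p)[:2]:
    m=cv2.resize(q["mask"].astype(np.float32),None,fx=2,fy=2)>.5
    b=[]
    for d in(o-2,o,o+2,o+4):
      for y in np.arange(-10,13,1):
        a=sil(p,angle(w),(RC,W(d,y,d+2)),2); b.append(((a&m).sum()/(a|m).sum(),d,y))
    b.sort(reverse=True); print(l,round(q["p"],2),np.round(q["location"]),q["mask"].sum(),np.round(np.array(b[:4],float),3).tolist())
# wide flat leg edges: gray profile along the cradle y at x=60,z=17 (wide's bed leg top face) near both ends
g=cv2.cvtColor(p["color"],cv2.COLOR_RGB2GRAY).astype(np.float32)
for lab,x,z in(("wide",72,18),("wide65",65,18),("narrowtop",4,52),("widetop",12,85)):
    for y0 in(-62,46):
        ys=np.arange(y0,y0+28,1.); uv=proj(p,np.array([W(x,y,z) for y in ys])).astype(np.float32)
        v=cv2.remap(g,uv[:,0].reshape(1,-1),uv[:,1].reshape(1,-1),cv2.INTER_LINEAR)[0]; print(lab,y0,v.astype(int).tolist())
E
```

```text
0.83 tab y -69.9 lat 8.5
angle_wide 0.92 [434. 182.] 13769 [[0.953, 6.0, 6.0], [0.952, 6.0, 5.0], [0.944, 6.0, 7.0], [0.941, 8.0, 5.0]]
wide -62 [79, 79, 80, 76, 69, 64, 66, 66, 69, 71, 80, 88, 102, 111, 112, 111, 111, 112, 112, 112, 113, 113, 112, 112, 110, 110, 110, 111]
wide 46 [218, 218, 217, 217, 218, 219, 218, 218, 218, 218, 218, 220, 193, 128, 86, 78, 82, 80, 73, 69, 66, 63, 61, 58, 56, 57, 56, 52]
wide65 -62 [86, 86, 87, 71, 52, 45, 46, 45, 46, 45, 43, 65, 98, 109, 110, 110, 110, 110, 110, 110, 110, 110, 110, 109, 109, 111, 110, 110]
wide65 46 [215, 215, 215, 215, 215, 216, 216, 217, 217, 217, 216, 217, 206, 160, 139, 132, 94, 77, 75, 74, 72, 70, 68, 65, 64, 63, 61, 60]
narrowtop -62 [103, 105, 104, 105, 103, 97, 81, 89, 91, 92, 92, 86, 73, 107, 160, 170, 170, 170, 170, 170, 170, 169, 170, 168, 169, 170, 170, 170]
narrowtop 46 [174, 175, 175, 174, 174, 175, 175, 174, 174, 175, 174, 174, 175, 175, 175, 174, 175, 175, 175, 170, 164, 167, 166, 127, 94, 78, 75, 75]
widetop -62 [60, 64, 66, 70, 70, 69, 69, 70, 69, 70, 72, 74, 86, 120, 135, 162, 143, 136, 126, 126, 139, 154, 139, 128, 122, 127, 136, 137]
widetop 46 [137, 122, 133, 151, 159, 168, 167, 129, 121, 127, 141, 154, 148, 113, 92, 87, 81, 80, 91, 100, 96, 93, 114, 125, 107, 107, 138, 169]
```

```bash
python3 -c "
from rig import manip
print(manip.finish_job())"
```

```text
the job is handed in; nothing more can be done
None
```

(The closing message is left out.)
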